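Unload the indexing table and pack the pieces in two layers

TASK

Three or four turned brass pieces wait on the indexing table under its clear guard, and only the one at the guard's cut-out can be taken: to bring another there, pull the spring plunger's knob up, swing its arm round to the hole that is wanted and let the pin snap in. Pack them all in the wooden box: first the plain drums, standing on its floor, then the divider plate laid flat on the ledges with its knob up, then the stepped caps, standing on the divider. Finish with the table swung back to the first hole, where it starts, and its pin fully home; leave the loupe and the jar where they stand.

Things in the scene. Friction and masses are not known exactly. Their poses are not given: they have to be found in the camera images.
- index_table: fixed hand-turned indexing table, diameter 320 mm: an index plate (top at height 18 mm) with four holes in brass bushes, and over it a round steel dial (diameter 194 mm, top at height 30 mm) with four nests for pieces on a circle of radius 78 mm. Origin: on the axis of rotation at bench height; x points from the axis to the guard's cut-out, z up
- guard: fixed clear guard plate over the dial, diameter 220 mm, underside at height 66 mm, top at 70 mm, on thin posts. Its cut-out is 70 mm wide with straight sides, from 22 mm off the axis outwards through the rim, along +x of the indexing table. Origin and axes are those of the indexing table
- dial (a joint): angle of the dial with its plunger arm (rad), counter-clockwise seen from above: 0 with the pin in hole 1 (the start), then 0.733, 1.466 and 2.199 in holes 2, 3 and 4; stops just beyond the end holes. Turns with about 0.15 N m of friction and stays where it is left
- plunger (a joint): lift of the spring plunger (m): 0 = pin fully home in a hole, about 0.010 = pin tip riding on the plate between holes, 0.016 = top stop. The spring pulls it down with 4 N at home, 9 N when lifted 13 mm. With the pin in a hole the dial cannot turn; the pin's rounded end finds its hole when let go within about 2 mm of it
- knob (a point): middle of the plunger's black round knob (upright, diameter 20 mm, 22 mm high; middle at height 61 mm when home; a sleeve under it reaches height 46 mm). It sits on the dial's arm 145 mm from the axis, 35 mm outside the guard's rim, and travels with the dial on that circle, on the robot's side. Pull it straight up
- hole_1 (a point): index hole 1 (the first), mouth at the index plate's top, 145 mm from the axis; hole n+1 is 42 degrees counter-clockwise of hole n
- hole_2 (a point): index hole 2, likewise
- hole_3 (a point): index hole 3, likewise
- hole_4 (a point): index hole 4, likewise
- window (a point): middle of the place at the guard's cut-out, at the dial's top (height 30 mm): a piece stands here when its nest is at the cut-out. With the pin in hole n, nest n is here. Seen from above nests 2, 3, 4 lie 42, 84, 126 degrees clockwise of nest 1. A nest is a dark disc with three pins, 5 mm high, around the piece's foot (1.5 mm play); it may be empty
- drum_1: plain solid brass drum 1, diameter 34 mm, 30 mm high, about 0.22 kg, upright; origin at the centre of its underside, z up. It may be absent
- drum_2: plain solid brass drum 2, diameter 34 mm, 30 mm high, about 0.22 kg, upright; origin at the centre of its underside, z up. It may be absent
- cap_1: stepped brass cap 1, upright: a flange of diameter 34 mm, 8 mm high, and on it a boss of diameter 20 mm, 26 mm high in all, about 0.11 kg; origin at the centre of its underside, z up. It may be absent
- cap_2: stepped brass cap 2, upright: a flange of diameter 34 mm, 8 mm high, and on it a boss of diameter 20 mm, 26 mm high in all, about 0.11 kg; origin at the centre of its underside, z up. It may be absent
- box: open wooden transit box, loose, about 1.6 kg, 168 mm (x) by 108 mm (y), 62 mm high, walls and floor 6 mm, inside 156 by 96 mm. At each end of its x a solid dark ledge, 14 mm wide, runs across it, its top 42 mm above the bench; the floor between the ledges is 128 mm long. Origin: centre of its underside, z up
- divider: aluminium divider plate, 148 mm (x) by 88 mm (y) by 4 mm, 0.16 kg, with an upright round dark wooden knob in its middle (diameter 16 mm, its top 28 mm above the plate's underside); on the bench at the start. Origin: centre of its underside, z up. On the ledges its underside is 42 mm, its top 46 mm above the bench
- loupe: black eye loupe, diameter 36 mm, 30 mm high; a bystander; origin at the centre of its underside
- oil_jar: small amber glass jar with a steel cap, diameter 36 mm, 42 mm high; a bystander; origin at the centre of its underside

How it is judged:
By the outcome, as a careful person would: the job done as asked, in the order asked, and still so for the second after the job is handed in, with the robot touching nothing.
Of drum_1, drum_2, cap_1, cap_2 only 3 to 4 are there at a start; the rules pass over those that are not, and their reading is None.
At some moment in a run one of divider, box may be knocked a few centimetres aside while the robot is not near it.
It also fails if it takes over 210 s, if anything falls off the work surface, if the arm or the gripper's body presses on something with over 40 N, if the wrist force passes 120 N, or if a joint passes its speed limit or range.

ROBOT

A 6-joint arm with a two-finger parallel gripper is mounted at the origin on the work surface. World frame = base frame: x ahead of the robot, y to its left, z up, the work surface at z = 0. Lengths are in mm, angles in degrees, forces in N, time in s.
With the tool pointing down it reaches from about 300 to 850 mm from the base axis. Payload 4.2 kg.
Tool frame: the origin (TCP) lies at the centre of the arm's flange, where the gripper is bolted on; the fingertips stand 191 mm ahead of it and the grasp point (between the pads) lies 172 mm ahead of it; z points along the fingers, x is the direction in which the jaws open and shut, and the axes are right-handed (so a half turn about z gives the same grasp; the last joint's range is limited). The gripper opens to 91 mm and grips with 3 to 60 N. Pads are 32 mm wide; open, the fingers measure 118 mm over their backs; the gripper's body (76 mm by 178 mm) begins 60 mm behind the grasp point.
Start: joints at [70.703, 18.312, 89.639, -0, 72.044, -1.146], TCP at [179.125, 546.386, 404.776] pointing down, gripper open.
Joint ranges: [-177.97, 177.97], [-48.28, 115.42], [12.27, 149.76], [-77.06, 257.06], [2.81, 150.46], [-146.56, 146.56]. Speed limits (degrees/s): [147.25, 147.25, 180, 180, 180, 180].

INTERFACE

Orientations are given as [roll, pitch, yaw] about the fixed x, y, z axes, in that order (R = Rz(yaw) Ry(pitch) Rx(roll)).
In Python, from workcell import telemetry, imaging, env gives the robot as it stands. The module is installed in compiled form; this text tells all that it offers.
- The arm moves only by the tool jog_arm, never from a script. Its argument "series" is a list of rows, each a list of 3 entries, a list of its own where there are three numbers: the shift along the world's x, y, z in mm, then the turn, a rotation vector about the world's x, y, z in rad, then the opening, from 0 (shut) to 1 (fully open). In form: [[[x, y, z], [ax, ay, az], jaw], ...]. A call has exactly 5 rows; each row is the pose to reach, as a shift and turn from the pose measured when the call began; what a row does not reach only later rows make up. A row lasts 1/12 s, in which the tool goes at most 41.7 mm and 7.16 degrees, less where a joint would pass 70% of its speed; a pose out of reach is approached as far as the arm can. A call with a gripper value outside its range is refused whole. The fingers move at their own pace and stop on an object; "squeeze" is the grip in N (left out, the last holds). Time passes only in rows, so rows that repeat a pose let the fingers close, or fill a call up. It gives the time, the measured TCP pose, the force and the opening at its end, in the units of the state.
- telemetry.state(): the state, without advancing time (a new reading comes with each control period).
- imaging.grab_frame(name): name is "scene" or "top" or "wrist"; returns a dict with "pixels" (480x640x3 uint8, red, green, blue), "fov_y" (degrees; the focal length in pixels is half the picture's height over the tangent of half this angle, whatever the lens; pixels are square), "cx", "cy" (the principal point, pixels), "k1" (the pictures are not rectified: a ray, as slopes to the right and down, at radius r is drawn at 1 + k1 r^2 times it, then the intrinsics apply), "R" (3x3) and "t" (3): a world point X has camera coordinates R X + t; the wrist camera has in their place "T_tool_cam" (4x4, takes a point from camera to tool coordinates, whose origin is the TCP and whose axes are the tool frame's). Camera axes: x right, y down, z forward; pixel columns grow to the right and rows downward; lengths in mm; the calibration is good to about 2 mm. A picture is of the moment at which its call begins: read the wrist's pose just before it. There is no depth.
- env.job_done(): hands the job in, once; it reports no verdict.
The state is a dict: "time_s": time; "qpos": joint angles; "qvel": joint speeds; "effort": joint torques, N m; "ee_pos": TCP position; "ee_rot": TCP orientation; "force": force on the tool from outside, world axes, zero at the start; "torque": the same for the moment, N m; "gripper_width": finger opening in mm.
Only numpy, scipy, OpenCV 4.12 (cv2) and the standard library are available. Lean on these libraries where they do the work, as an engineer would, in place of code of your own. Each camera call takes 0.05 s, during which the arm holds its last target.

## Working session

There is one attempt and no reset: what is moved stays moved. The work goes in short steps, Python scripts to look and compute and a tool call to move; the robot and the scene stay as the last step left them, time stands still between calls to the robot, and variables do not carry over. Pictures are saved under pics/ and viewed, and the job is handed in when it is done.

Besides the shell and the picture viewer there is one more tool, called as a command line: name --argument value ..., lists and objects as JSON in quotes. jog_arm: Moves the arm, as the interface text tells. Its arguments: {"type":"object","properties":{"series":{"type":"array"},"squeeze":{"type":"number"}},"required":["series"]}

```bash
mkdir -p pics; ls; cat > h.py <<'E'
import numpy as np,cv2
from workcell import telemetry,imaging,env
from scipy.spatial.transform import Rotation as Ro
def grab(n,fn=None):
    s=telemetry.state(); f=imaging.grab_frame(n)
    if n=='wrist':
        T=np.array(f['T_tool_cam']); Rt=Ro.from_euler('xyz',s['ee_rot'],degrees=True).as_matrix()
        Rwc=Rt@T[:3,:3]; c=Rt@T[:3,3]+np.array(s['ee_pos'])
        f['R']=Rwc.T; f['t']=-Rwc.T@c
    f['R']=np.array(f['R']);f['t']=np.array(f['t'])
    f['f']=240/np.tan(np.radians(f['fov_y']/2))
    if fn: cv2.imwrite('pics/'+fn,f['pixels'][:,:,::-1])
    return f
def ray(f,u,v):
    d=np.array([(u-f['cx'])/f['f'],(v-f['cy'])/f['f']]); s=d.copy()
    for _ in range(20): s=d/(1+f['k1']*(s@s))
    c=-f['R'].T@f['t']; return c,f['R'].T@np.array([s[0],s[1],1])
def onz(f,u,v,z):
    c,d=ray(f,u,v); return c+d*(z-c[2])/d[2]
def proj(f,X):
    p=f['R']@np.array(X,float)+f['t']; s=p[:2]/p[2]; s=s*(1+f['k1']*(s@s))
    return s*f['f']+[f['cx'],f['cy']]
E
python3 - <<'E'
from h import *
for n in ['scene','top','wrist']:
    f=grab(n,n+'0.png'); print(n,f['fov_y'],f['k1'],-f['R'].T@f['t'],f['R'][2])
print(telemetry.state())
E
```

```text
pics
scene 48.57715621544734 -0.15411248608460149 [1268.6976682  -552.18297026  647.75838572] [-0.65713784  0.51865881 -0.54695786]
top 50.275106153927005 -0.09153574720373979 [ 513.90398792  -13.56116057 1062.37247417] [ 0.04731671  0.01484303 -0.99876965]
wrist 58.923010586190344 -0.07471129174907756 [115.47437712 566.3749835  384.22554374] [ 0.22749616 -0.07623837 -0.97078999]
{'time_s': 0.15, 'qpos': array([ 7.07031441e+01,  1.83444710e+01,  8.96894221e+01, -7.34349273e-04,
        7.20436072e+01, -1.14609578e+00]), 'qvel': array([ 0.01761256, -0.15477573, -0.17447126,  0.06784482,  0.00319979,
        0.15338538]), 'effort': array([ 1.08425855e-03, -4.12774765e+01, -2.32154882e+01,  7.28853210e-02,
        4.34723950e-02, -7.80776463e-05]), 'ee_pos': array([179.08896085, 546.28212988, 404.10705338]), 'ee_rot': array([-1.79999148e+02,  7.74988321e-02,  7.18494674e+01]), 'force': array([ 0.02139774, -0.69320459,  0.0615875 ]), 'torque': array([ 0.01946629, -0.00530452,  0.02160657]), 'gripper_width': 91.24626956260225}
```

View pics/scene0.png

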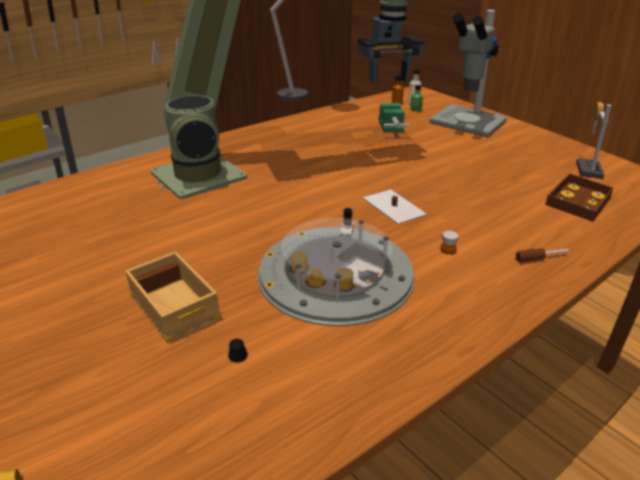

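View pics/top0.png

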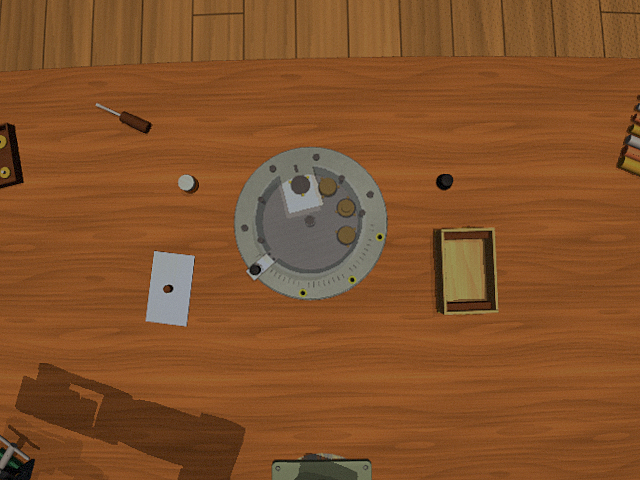

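View pics/wrist0.png

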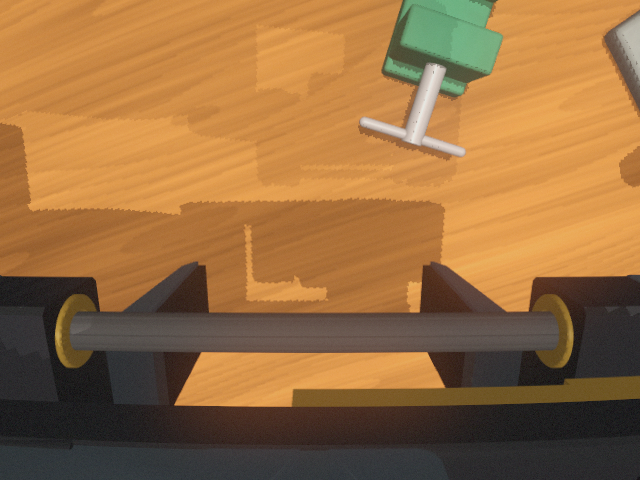

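```bash
python3 - <<'E'
import cv2
a=cv2.imread('pics/top0.png'); cv2.imwrite('pics/c1.png',cv2.resize(a[140:310,225:400],None,fx=3.4,fy=3.4,interpolation=cv2.INTER_CUBIC))
b=cv2.imread('pics/scene0.png'); cv2.imwrite('pics/c2.png',cv2.resize(b[195:325,250:420],None,fx=4.5,fy=4.5,interpolation=cv2.INTER_CUBIC))
E
```

```text
(no output)
```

View pics/c1.png

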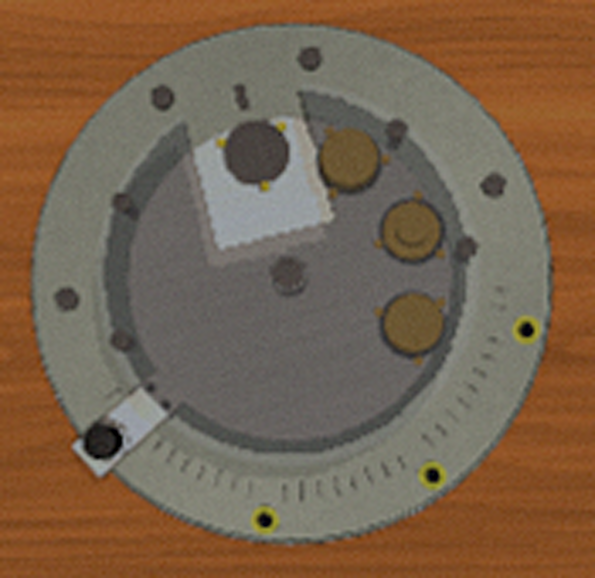

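View pics/c2.png

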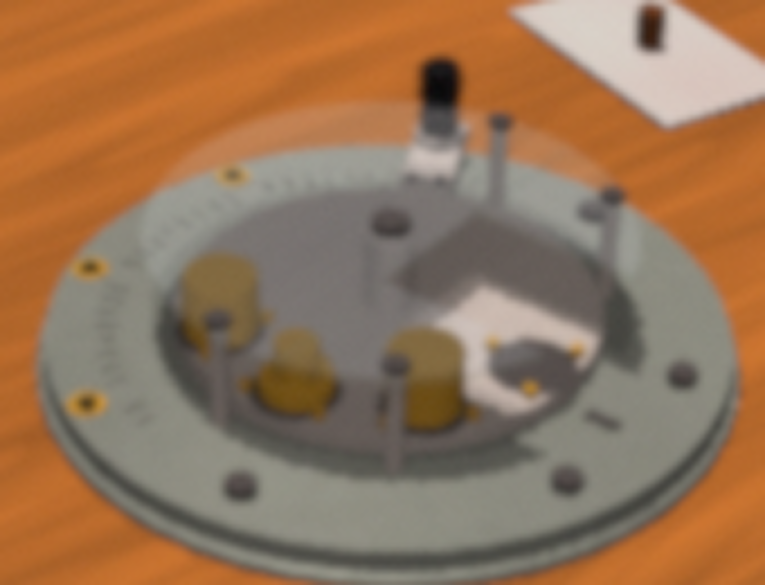

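```bash
python3 - <<'E'
from h import *
f=grab('top','top1.png'); im=f['pixels']; hsv=cv2.cvtColor(im,cv2.COLOR_RGB2HSV)
def comps(m,amin):
    n,l,s,c=cv2.connectedComponentsWithStats(m.astype(np.uint8)*255); return [(s[i,4],c[i],l==i) for i in range(1,n) if s[i,4]>=amin]
H,S,V=hsv[...,0],hsv[...,1].astype(int),hsv[...,2].astype(int)
# table disc: low saturation, region
for a,c,m in comps((S<70)&(V>60),400):
    cn=max(cv2.findContours(m.astype(np.uint8),0,1)[0],key=cv2.contourArea)
    print('lowS',a,c,cv2.minAreaRect(cn), cv2.fitEllipse(cn))
yel=(H>22)&(H<35)&(S>130)&(V>90)
for a,c,m in comps(yel,5): print('yel',a,c,onz(f,*c,18))
E
```

```text
lowS 17241 [308.83800244 223.15764747] ((310.0, 223.0), (152.0, 152.0), 90.0) ((310.2337341308594, 223.1193389892578), (151.66012573242188, 152.87881469726562), 53.58573532104492)
lowS 2889 [169.86881274 288.32779508] ((169.82650756835938, 288.2792053222656), (41.74053955078125, 71.28855895996094), 6.842773914337158) ((169.79446411132812, 288.3933410644531), (46.49211883544922, 86.21939849853516), 6.78742790222168)
lowS 1468 [322.53133515 469.58106267] ((321.5, 470.0), (18.0, 99.0), 90.0) ((327.0168762207031, 469.9111022949219), (18.314014434814453, 142.67030334472656), 89.5787124633789)
yel 11 [636.45454545 127.90909091] [ 785.4704553  -685.14481085   18.        ]
yel 13 [  1.         144.76923077] [775.24574336 685.22989866  18.        ]
yel 37 [631.35135135 163.08108108] [ 709.2818968  -668.05616772   18.        ]
yel 8 [  7.5   170.125] [718.87805078 667.81086939  18.        ]
yel 12 [  5.58333333 175.75      ] [706.74464677 671.95345506  18.        ]
yel 6 [307.16666667 176.83333333] [687.60401228  19.92412076  18.        ]
yel 5 [289.8 181.6] [678.38405606  55.84499979  18.        ]
yel 5 [302.6 194.2] [651.78185142  29.83455429  18.        ]
yel 33 [379.27272727 236.66666667] [ 561.83931546 -125.61838781   18.        ]
yel 5 [462.4 268. ] [ 494.87146615 -294.78393452   18.        ]
yel 33 [351.78787879 279.3030303 ] [475.85700684 -67.84435818  18.        ]
yel 5 [458.8 276.6] [ 477.45579885 -286.90029185   18.        ]
yel 35 [302.45714286 292.68571429] [450.19366182  33.05557654  18.        ]
```

```bash
python3 - <<'E'
from h import *
f=grab('top'); im=f['pixels']; hsv=cv2.cvtColor(im,cv2.COLOR_RGB2HSV)
H,S,V=[hsv[...,i].astype(int) for i in range(3)]
h=np.array([onz(f,*p,18)[:2] for p in [(302.457,292.686),(351.788,279.303),(379.273,236.667)]])
c0=onz(f,310.2,223.1,17)[:2]; print('disc c',c0)
from scipy.optimize import least_squares
def fun(p): 
    return np.concatenate([p[:2]+145*np.array([np.cos(p[2]+np.radians(42*k)),np.sin(p[2]+np.radians(42*k))])-h[k] for k in range(3)])
r=least_squares(fun,[*c0,-1.5]); print(r.x,np.degrees(r.x[2]),r.fun)
th2=r.x[2]; th1=th2-np.radians(42)
print('hole1',r.x[:2]+145*np.array([np.cos(th1),np.sin(th1)]))
m=((S<60)&(V<60)).astype(np.uint8)
n,l,s,c=cv2.connectedComponentsWithStats(m)
for i in range(1,n):
    if 30<s[i,4]<400 and s[i,0]>140: print('dark',s[i],c[i],onz(f,*c[i],72)[:2], onz(f,*c[i],30)[:2])
# window from nest pins midpoint & nest disc
sub=(S<60)&(V<95); 
for p in [(300.5,185)]: print('win',onz(f,*p,30))
# divider
m=((S<70)&(V>60)); m[:, 220:]=0; m=m.astype(np.uint8)
cn=max(cv2.findContours(m,0,1)[0],key=cv2.contourArea); bx=cv2.boxPoints(cv2.minAreaRect(cn)); P=np.array([onz(f,*(p+0.0),4)[:2] for p in bx]);print(P,P.mean(0)); print(np.linalg.norm(P[0]-P[1]),np.linalg.norm(P[1]-P[2]))
# box: paler wood
ref=im[330,480].astype(int); print(ref, hsv[330,480],hsv[270,440],hsv[270,470],hsv[229,470],hsv[313,470])
cv2.imwrite('pics/c3.png',cv2.resize(im[215:325,420:510,::-1],None,fx=5.4,fy=5.4,interpolation=cv2.INTER_CUBIC))
E
```

```text
disc c [592.05345101  15.1368316 ]
[594.21909805  15.71685842  -3.26113201] -186.84910067626325 [ 0.06078012 -0.04706264 -0.19556085  0.08034811  0.13478073 -0.03328546]
hole1 [498.80265679 124.89882918]
dark [439 174  13  15  96] [445.80208333 180.32291667] [ 667.45803508 -252.70237905] [ 673.96999916 -262.84394844]
dark [250 264  11  11  67] [254.92537313 269.56716418] [499.45750479 122.26334965] [498.84485419 128.02343444]
dark [304 454  13   8  55] [311.41818182 457.56363636] [133.9261165   18.38323337] [117.81190592  19.73794039]
win [669.1064722   33.34563674  30.        ]
[[393.82199428 365.06338831]
 [541.54711679 345.14642079]
 [529.45596976 256.95528376]
 [382.65409435 276.96989319]] [461.86979379 311.03374651]
149.06172351027072 89.01613610683475
[142  80  37] [ 12 189 142] [ 17 227  36] [ 22 124 154] [ 23 123 159] [ 23 141 148]
```

View pics/c3.png

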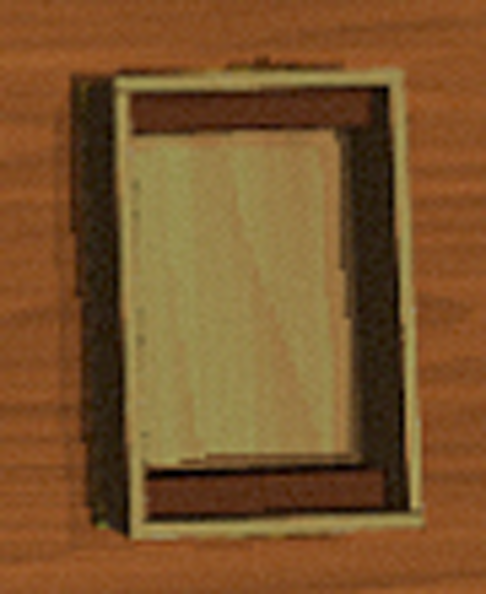

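```bash
python3 - <<'E'
from h import *
f=grab('top')
P=np.array([onz(f,*p,62)[:2] for p in [(441.7,228.5),(494.8,227.8),(498.1,311.9),(444.3,314.4)]]);print(P,P.mean(0))
print([np.linalg.norm(P[i]-P[i-1]) for i in range(4)])
d=(P[0]+P[1]-P[2]-P[3]);print(np.degrees(np.arctan2(d[1],d[0])))
w=grab('wrist');print(np.array(w['T_tool_cam']).round(3))
E
```

```text
[[ 573.83962977 -244.07567282]
 [ 573.5458469  -349.84431751]
 [ 408.28867264 -351.82027659]
 [ 405.82772392 -245.12571933]] [ 490.37546831 -297.71649656]
[np.float64(168.01518713157634), np.float64(105.7690526956738), np.float64(165.26898698170285), np.float64(106.72293482271378)]
0.5202180313705005
[[ 1.0000e+00  1.0000e-03  0.0000e+00 -6.6900e-01]
 [-1.0000e-03  9.7100e-01  2.4000e-01 -6.6692e+01]
 [ 0.0000e+00 -2.4000e-01  9.7100e-01  1.9775e+01]
 [ 0.0000e+00  0.0000e+00  0.0000e+00  1.0000e+00]]
```

jog_arm --series '[[[35,-41,0],[0,0,-0.1],0.5],[[60,-74,0],[0,0,-0.2],0.5],[[85,-107,0],[0,0,-0.3],0.5],[[110,-140,0],[0,0,-0.4],0.5],[[135,-173,0],[0,0,-0.5],0.5]]'

```text
time_s: 0.77
ee_pos: [308.0, 380.7, 404.7]
ee_rot: [180.0, -0.0, 43.0]
force: [1.3, -0.2, -0.4]
gripper_width: 60.4
```

jog_arm --series '[[[24,-32,0],[0,0,0],0.5],[[48,-64,0],[0,0,0],0.5],[[72,-96,0],[0,0,0],0.5],[[96,-128,0],[0,0,0],0.5],[[120,-160,0],[0,0,0],0.5]]'

```text
time_s: 1.18
ee_pos: [428.7, 218.8, 404.9]
ee_rot: [180.0, -0.0, 43.0]
force: [0.5, -0.7, 0.0]
gripper_width: 45.5
```

jog_arm --series '[[[19,-25,-22],[0,0,0],0.5],[[38,-50,-44],[0,0,0],0.5],[[57,-75,-66],[0,0,0],0.5],[[70,-96,-88],[0,0,0],0.5],[[70,-96,-88],[0,0,0],0.5]]'

```text
time_s: 1.6
ee_pos: [499.5, 119.5, 313.0]
ee_rot: [-179.9, 0.3, 42.7]
force: [0.0, 0.3, -0.6]
gripper_width: 45.6
```

```bash
python3 - <<'E'
from h import *
f=grab('wrist','w1.png'); s=telemetry.state(); print(s['ee_pos'],s['ee_rot'],s['force'])
for n,X in dict(knobtop=(499,124,72),win=(669,33.5,30),ax=(594,15.7,70),h2=(450.2,33,18)).items(): print(n,proj(f,X))
E
```

```text
[498.99749062 121.03119085 314.71757108] [-179.87038775    0.21282217   42.75515496] [-0.02326379  1.01564861  0.63169249]
knobtop [321.93646994 259.32725222]
win [403.26746927 474.76376932]
ax [314.59621231 474.2880657 ]
h2 [179.2365965  284.42384567]
```

View pics/w1.png

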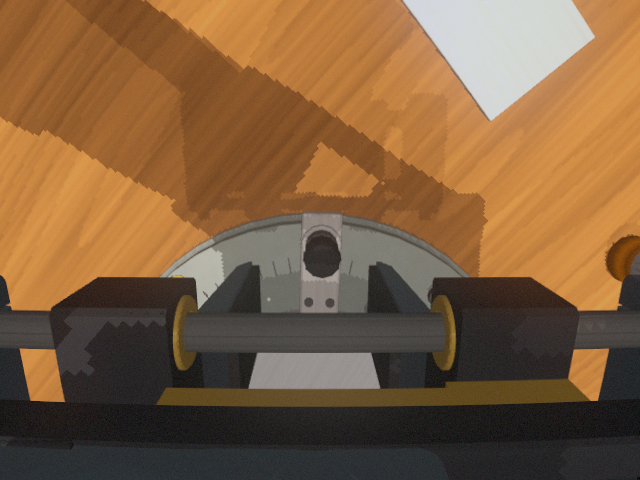

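```bash
python3 - <<'E'
from h import *
f=grab('wrist'); g=cv2.cvtColor(f['pixels'],cv2.COLOR_RGB2GRAY)
c=g[205:315,270:375]; cv2.imwrite('pics/c4.png',cv2.resize(cv2.convertScaleAbs(c,alpha=2),None,fx=6,fy=6,interpolation=cv2.INTER_CUBIC))
E
```

```text
(no output)
```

View pics/c4.png

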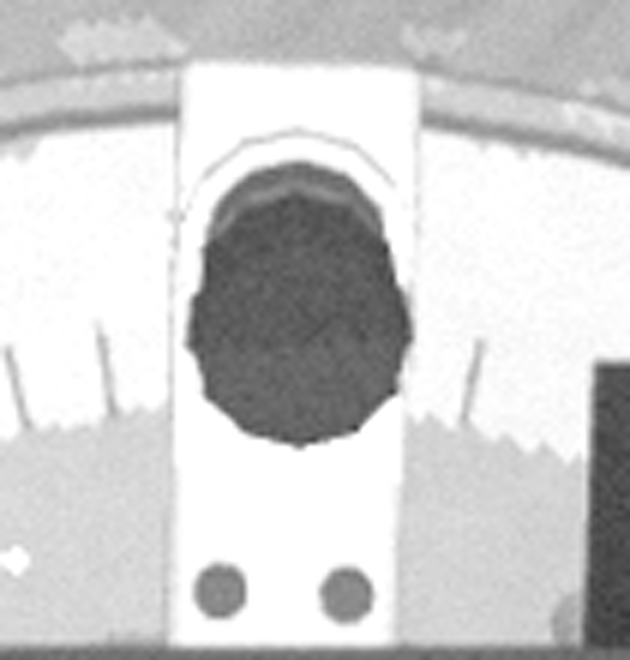

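```bash
python3 - <<'E'
from h import *
f=grab('wrist'); s=telemetry.state(); print(s['ee_pos'],s['ee_rot']); print(onz(f,320.2,260.7,72))
E
```

```text
[498.79115177 122.9217319  317.11760021] [-1.79987668e+02 -4.63644341e-02  4.29217220e+01]
[499.8146962  125.50680714  72.        ]
```

jog_arm --series '[[[0.5,2,-30],[0,0,-0.03],0.5],[[0.5,2,-55],[0,0,-0.03],0.5],[[0.5,2,-82],[0,0,-0.03],0.5],[[0.5,2,-82],[0,0,-0.03],0.5],[[0.5,2,-82],[0,0,-0.03],0.5]]'

```text
time_s: 2.17
ee_pos: [498.9, 125.9, 235.5]
ee_rot: [-180.0, -0.0, 41.3]
force: [0.2, 0.9, 1.2]
gripper_width: 46.0
```

jog_arm --series '[[[0,0,0],[0,0,0],0.1],[[0,0,0],[0,0,0],0],[[0,0,0],[0,0,0],0],[[0,0,0],[0,0,0],0],[[0,0,0],[0,0,0],0]]' --squeeze 35

```text
time_s: 2.58
ee_pos: [498.9, 125.8, 236.7]
ee_rot: [-180.0, -0.0, 41.3]
force: [-2.0, -1.3, 6.8]
gripper_width: 18.7
```

jog_arm --series '[[[0,0,5],[0,0,0],0],[[0,0,9],[0,0,0],0],[[0,0,13],[0,0,0],0],[[0,0,13],[0,0,0],0],[[0,0,13],[0,0,0],0]]'

```text
time_s: 3.0
ee_pos: [498.7, 125.6, 249.3]
ee_rot: [-180.0, 0.0, 41.3]
force: [1.2, -1.0, -9.8]
gripper_width: 18.8
```

```bash
python3 - <<'E'
from h import *
s=telemetry.state(); print(s['ee_pos'],s['force'],s['torque'])
def arc(a0,a1,n):
    a=np.radians(np.linspace(a0,a1,n+1)); return (145*np.c_[np.cos(a),np.sin(a)]-145*np.array([np.cos(a[0]),np.sin(a[0])])).round(1)
print(arc(131.15,173.15,10)); 
print(arc(152.15,173.15,5)); print(arc(173.15,257.15,15))
f=grab('scene'); cv2.imwrite('pics/c5.png',cv2.resize(f['pixels'][180:330,250:430,::-1],None,fx=4,fy=4))
E
```

```text
[498.71601164 125.64984905 249.3283957 ] [ 1.16781053 -1.01232251 -9.75441048] [-0.16351162 -0.21419159 -0.00411056]
[[  0.    0. ]
 [ -7.7  -7.3]
 [-14.9 -15.1]
 [-21.5 -23.4]
 [-27.5 -32.2]
 [-32.8 -41.4]
 [-37.4 -51. ]
 [-41.3 -60.9]
 [-44.5 -71. ]
 [-46.9 -81.4]
 [-48.6 -91.9]]
[[  0.    0. ]
 [ -4.6  -9.6]
 [ -8.5 -19.5]
 [-11.7 -29.6]
 [-14.1 -39.9]
 [-15.8 -50.4]]
[[   0.     0. ]
 [  -1.   -14.1]
 [  -0.6  -28.3]
 [   1.1  -42.3]
 [   4.3  -56.2]
 [   8.7  -69.6]
 [  14.5  -82.6]
 [  21.5  -94.9]
 [  29.6 -106.5]
 [  38.9 -117.2]
 [  49.1 -127. ]
 [  60.3 -135.7]
 [  72.2 -143.3]
 [  84.9 -149.7]
 [  98.1 -154.8]
 [ 111.7 -158.7]]
```

View pics/c5.png

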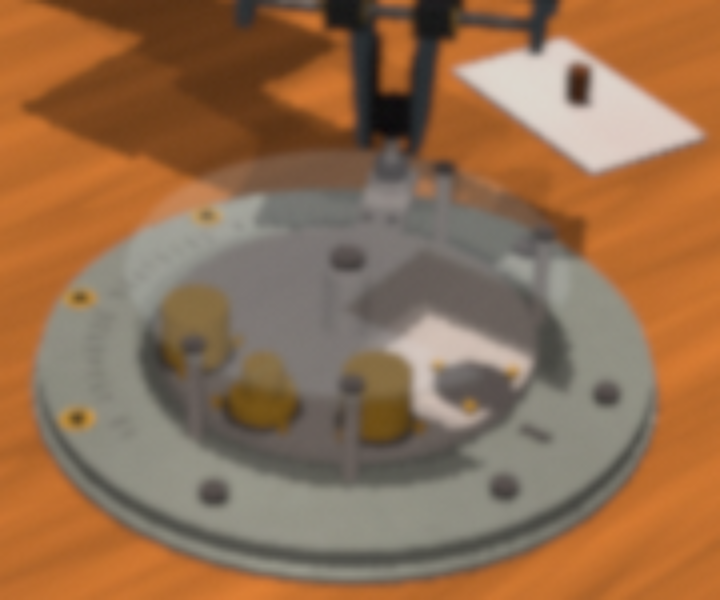

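jog_arm --series '[[[-7.7,-7.3,0],[0,0,0.073],0],[[-14.9,-15.1,0],[0,0,0.147],0],[[-21.5,-23.4,0],[0,0,0.22],0],[[-27.5,-32.2,0],[0,0,0.293],0],[[-32.8,-41.4,0],[0,0,0.367],0]]'

```text
time_s: 3.47
ee_pos: [465.5, 84.1, 248.9]
ee_rot: [-179.9, 0.0, 62.5]
force: [1.8, 0.6, -9.0]
gripper_width: 19.0
```

jog_arm --series '[[[-4.5,-9.6,0],[0,0,0.073],0],[[-8.4,-19.5,0],[0,0,0.147],0],[[-11.5,-29.6,0],[0,0,0.22],0],[[-13.9,-40.0,0],[0,0,0.293],0],[[-15.4,-50.6,0],[0,0,0.363],0]]'

```text
time_s: 3.88
ee_pos: [449.5, 33.3, 248.5]
ee_rot: [-179.8, -0.0, 83.5]
force: [1.0, 0.7, -10.0]
gripper_width: 19.2
```

```bash
python3 - <<'E'
from h import *
f=grab('wrist','w2.png');s=telemetry.state(); print(s['ee_pos'],s['ee_rot'],s['force'],s['torque'])
E
```

```text
[449.33961414  31.98069984 248.48475384] [-1.79847612e+02  8.13717014e-02  8.36519377e+01] [-0.90000848 -2.69292667 -8.06499046] [-0.36887302  0.08797953  0.08438738]
```

View pics/w2.png

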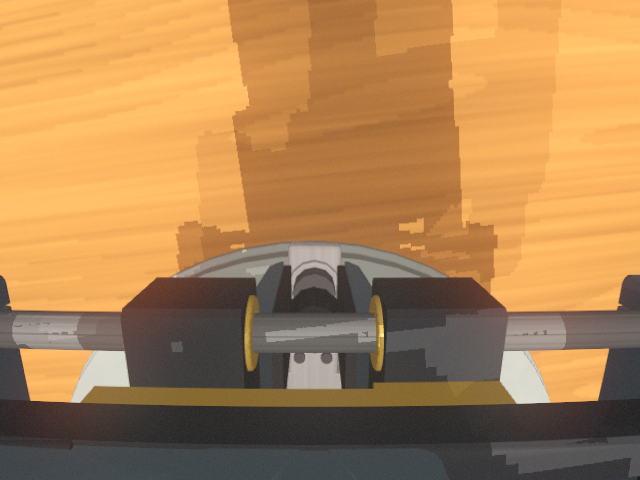

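jog_arm --series '[[[0.5,1,0],[0,0,0],0],[[0.5,1,-2],[0,0,0],0],[[0.5,1,-5],[0,0,0],0],[[0.5,1,-9],[0,0,0],0],[[0.5,1,-12],[0,0,0],0]]'

```text
time_s: 4.35
ee_pos: [449.8, 33.3, 236.5]
ee_rot: [-179.8, 0.1, 83.7]
force: [-6.7, -1.4, 27.3]
gripper_width: 19.0
```

```bash
python3 - <<'E'
from h import *
s=telemetry.state(); print(s['ee_pos'],s['ee_rot'],s['force'],s['torque'])
E
```

```text
[449.79089367  33.27251329 236.46807478] [-1.79814165e+02  9.45011057e-02  8.36599278e+01] [-6.6906623  -1.35110636 27.27392374] [-0.35019029  1.12604257 -0.00801462]
```

jog_arm --series '[[[0,0,0.5],[0,0,0],0.2],[[0,0,1],[0,0,0],0.5],[[0,0,1],[0,0,0],0.5],[[0,0,1],[0,0,0],0.5],[[0,0,1],[0,0,0],0.5]]'

```text
time_s: 4.77
ee_pos: [450.3, 33.5, 238.0]
ee_rot: [-179.9, 0.1, 83.7]
force: [-0.2, 0.8, 0.2]
gripper_width: 42.7
```

jog_arm --series '[[[0,0,30],[0,0,0],0.5],[[0,0,60],[0,0,0],0.5],[[0,0,100],[0,0,0],0.6],[[0,0,120],[0,0,0],0.6],[[0,0,120],[0,0,0],0.6]]'

```text
time_s: 5.18
ee_pos: [451.8, 33.7, 363.0]
ee_rot: [179.4, -0.1, 83.7]
force: [0.8, 1.1, 0.6]
gripper_width: 54.5
```

```bash
python3 - <<'E'
from h import *
f=grab('top','top2.png'); cv2.imwrite('pics/c6.png',cv2.resize(f['pixels'][140:310,225:400,::-1],None,fx=3.4,fy=3.4,interpolation=cv2.INTER_CUBIC))
f=grab('scene'); cv2.imwrite('pics/c7.png',cv2.resize(f['pixels'][180:330,250:430,::-1],None,fx=4,fy=4,interpolation=cv2.INTER_CUBIC))
E
```

```text
(no output)
```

View pics/c6.png

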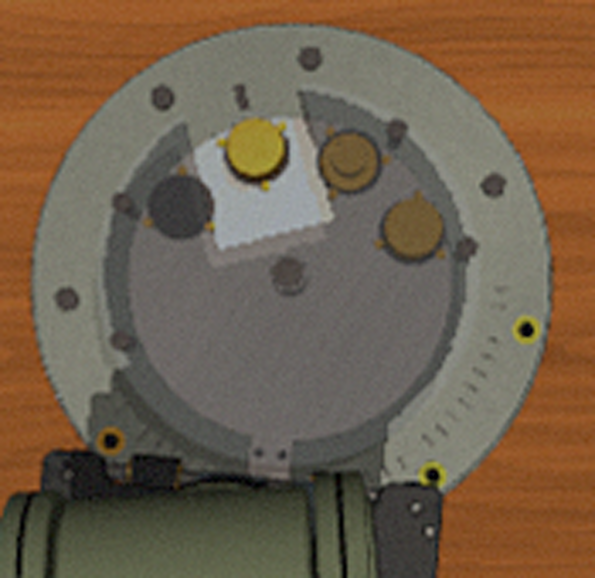

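View pics/c7.png

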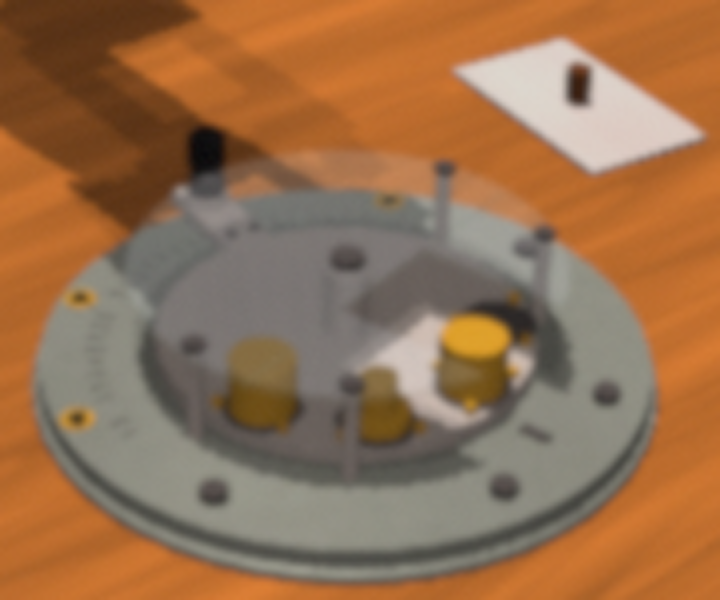

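```bash
python3 - <<'E'
from h import *
f=grab('top'); hsv=cv2.cvtColor(f['pixels'],cv2.COLOR_RGB2HSV)
m=cv2.inRange(hsv,(18,120,120),(32,255,255)); m[:165]=0;m[205:]=0;m[:,:275]=0;m[:,325:]=0
m=cv2.morphologyEx(m,cv2.MORPH_OPEN,np.ones((5,5)))
cn=max(cv2.findContours(m,0,1)[0],key=cv2.contourArea); (x,y),r=cv2.minEnclosingCircle(cn); M=cv2.moments(cn);c=(M['m10']/M['m00'],M['m01']/M['m00'])
print(x,y,r,c,onz(f,x,y,60),onz(f,*c,60)); P=onz(f,*c,60)
d=P[:2]-[594.2,15.7]; print(np.degrees(np.arctan2(d[1],d[0])),np.hypot(*d))
print(telemetry.state()['ee_pos'],telemetry.state()['ee_rot'])
E
```

```text
299.8881530761719 182.6447296142578 8.319814682006836 (299.55349248452694, 182.579133510168) [669.30777776  33.12785999  60.        ] [669.45087909  33.78761724  60.        ]
13.515462207873746 77.39416451842169
[449.97643036  33.50915884 357.42880887] [-1.79891799e+02  5.60235982e-02  8.36516495e+01]
```

jog_arm --series '[[[22,0,0],[0,0,-0.122],0.65],[[44,0,0],[0,0,-0.245],0.65],[[66,0,0],[0,0,-0.37],0.65],[[88,0,0],[0,0,-0.49],0.65],[[110,0,0],[0,0,-0.614],0.65]]'

```text
time_s: 5.75
ee_pos: [560.6, 33.5, 355.1]
ee_rot: [-179.7, 0.2, 48.1]
force: [0.2, -0.0, -0.9]
gripper_width: 59.3
```

jog_arm --series '[[[26,0,-10],[0,0,-0.122],0.65],[[52,0,-25],[0,0,-0.245],0.65],[[78,0,-40],[0,0,-0.37],0.65],[[111,0,-50],[0,0,-0.49],0.65],[[111,0,-50],[0,0,-0.614],0.65]]'

```text
time_s: 6.17
ee_pos: [675.2, 33.4, 298.4]
ee_rot: [-179.7, 0.5, 12.6]
force: [-0.3, 0.5, -0.2]
gripper_width: 59.1
```

```bash
python3 - <<'E'
from h import *
f=grab('wrist');f=grab('wrist','w3.png'); s=telemetry.state(); print(s['ee_pos'],s['ee_rot'],s['gripper_width'])
print(proj(f,(669.5,33.8,60)))
E
```

```text
[672.03227895  33.50637872 300.94101735] [-179.6352824     0.58859765   12.95937489] 59.42781161947872
[311.38768957 266.23499636]
```

View pics/w3.png

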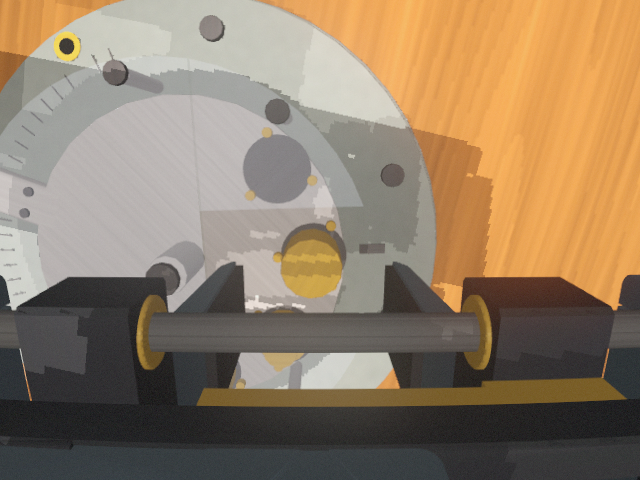

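jog_arm --series '[[[-2,0.5,-15],[0,0,0.005],0.65],[[-2,0.5,-30],[0,0,0.005],0.65],[[-2,0.5,-35],[0,0,0.005],0.65],[[-2,0.5,-35],[0,0,0.005],0.65],[[-2,0.5,-35],[0,0,0.005],0.65]]'

```text
time_s: 6.68
ee_pos: [669.7, 34.0, 266.1]
ee_rot: [-179.6, 0.6, 13.3]
force: [-0.3, 0.2, -0.2]
gripper_width: 59.6
```

```bash
cat >> h.py <<'E'
def turn(yaw):
    s=telemetry.state(); R0=Ro.from_euler('xyz',s['ee_rot'],degrees=True); R1=Ro.from_euler('xyz',[180,0,yaw],degrees=True)
    return (R1*R0.inv()).as_rotvec().round(4)
def st(yaw=None):
    s=telemetry.state(); print('pos',np.round(s['ee_pos'],1),'rot',np.round(s['ee_rot'],2),'F',np.round(s['force'],1),'w',round(s['gripper_width'],1),'t',s['time_s'], turn(yaw) if yaw is not None else '')
E
python3 -c "
from h import *
st(13.3)"
```

```text
pos [669.7  34.  266.1] rot [-179.63    0.61   13.32] F [-0.3  0.2 -0.2] w 59.6 t 6.6833 [-0.0039 -0.0119 -0.0003]
```

jog_arm --series '[[[0,0,-12],[-0.004,-0.012,0],0.65],[[0,0,-24],[-0.004,-0.012,0],0.65],[[0,0,-37],[-0.004,-0.012,0],0.65],[[0,0,-37],[-0.004,-0.012,0],0.65],[[0,0,-37],[-0.004,-0.012,0],0.65]]'

```text
time_s: 7.1
ee_pos: [669.4, 34.0, 228.8]
ee_rot: [-180.0, 0.1, 13.3]
force: [0.4, 0.5, -0.4]
gripper_width: 59.1
```

jog_arm --series '[[[0,0,0],[0,0,0],0.3],[[0,0,0],[0,0,0],0.3],[[0,0,0],[0,0,0],0.2],[[0,0,0],[0,0,0],0],[[0,0,0],[0,0,0],0]]' --squeeze 25

```text
time_s: 7.52
ee_pos: [669.6, 34.0, 229.4]
ee_rot: [-180.0, 0.0, 13.3]
force: [0.1, -0.3, 1.7]
gripper_width: 32.1
```

jog_arm --series '[[[0,0,15],[0,0,0],0],[[0,0,45],[0,0,0],0],[[0,0,75],[0,0,0],0],[[0,0,100],[0,0,0],0],[[0,0,100],[0,0,0],0]]'

```text
time_s: 7.93
ee_pos: [670.7, 34.1, 335.5]
ee_rot: [179.9, -0.6, 13.3]
force: [1.5, 0.1, -1.0]
gripper_width: 32.1
```

```bash
python3 - <<'E'
from h import *
st(0.5)
f=grab('top','top3.png')
f=grab('wrist','w4.png')
E
```

```text
pos [670.7  34.1 335.5] rot [179.88  -0.59  13.35] F [ 1.5  0.1 -1. ] w 32.1 t 7.9333 [ 0.0009  0.0105 -0.2242]
```

View pics/top3.png

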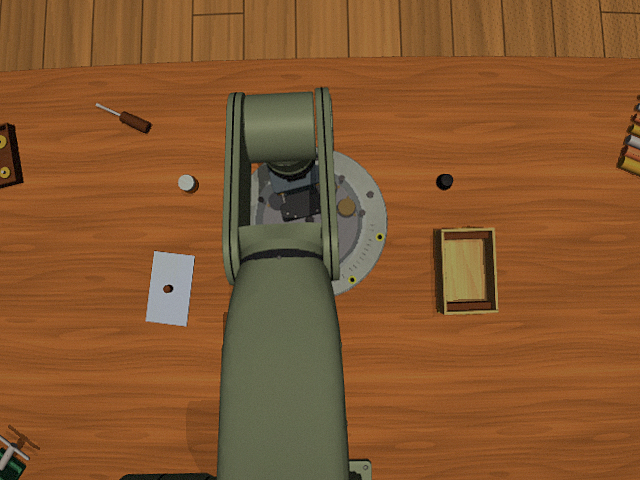

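View pics/w4.png

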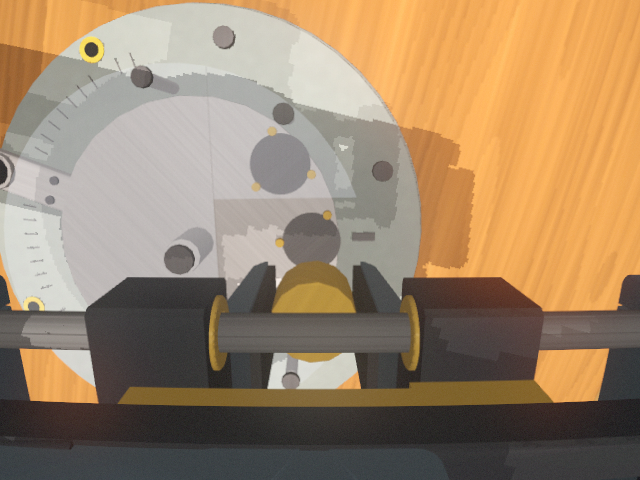

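jog_arm --series '[[[-15,-33,0],[0,0.01,-0.05],0],[[-30,-66,0],[0,0.01,-0.1],0],[[-45,-99,0],[0,0.01,-0.15],0],[[-60,-132,0],[0,0.01,-0.2],0],[[-75,-165,0],[0,0.01,-0.225],0]]'

```text
time_s: 8.45
ee_pos: [592.9, -132.1, 327.1]
ee_rot: [-179.9, 0.8, 0.4]
force: [0.5, -0.1, -1.7]
gripper_width: 32.1
```

jog_arm --series '[[[-16,-36,0],[0,0,0],0],[[-33,-72,0],[0,0,0],0],[[-49,-108,0],[0,0,0],0],[[-66,-144,0],[0,0,0],0],[[-80,-180,0],[0,0,0],0]]'

```text
time_s: 8.87
ee_pos: [510.9, -313.2, 324.6]
ee_rot: [-179.7, 1.1, 0.4]
force: [0.4, 0.1, -1.3]
gripper_width: 32.2
```

jog_arm --series '[[[-5,-7,-10],[0,0,0],0],[[-5,-8,-10],[0,0,0],0],[[-5,-8,-10],[0,0,0],0],[[-5,-8,-10],[0,0,0],0],[[-5,-8,-10],[0,0,0],0]]'

```text
time_s: 9.28
ee_pos: [506.6, -320.0, 314.2]
ee_rot: [-179.7, 1.1, 0.5]
force: [-1.3, 0.2, -1.9]
gripper_width: 32.6
```

```bash
python3 - <<'E'
from h import *
st(0.5)
f=grab('wrist','w5.png')
b=np.array([490.4,-297.7])
for x in (-78,-64,64,78):
  for y in (-48,48): print(x,y,proj(f,(b[0]+x,b[1]+y,62 if abs(x)==78 else 42)).round(0))
E
```

```text
pos [ 506.6 -320.   314.2] rot [-179.68    1.09    0.47] F [-1.3  0.2 -1.9] w 32.6 t 9.2833 [-0.0055 -0.019   0.0006]
-78 -48 [162. 301.]
-78 48 [150. 134.]
-64 -48 [195. 290.]
-64 48 [186. 135.]
64 -48 [397. 293.]
64 48 [406. 136.]
78 -48 [427. 305.]
78 48 [439. 137.]
```

View pics/w5.png

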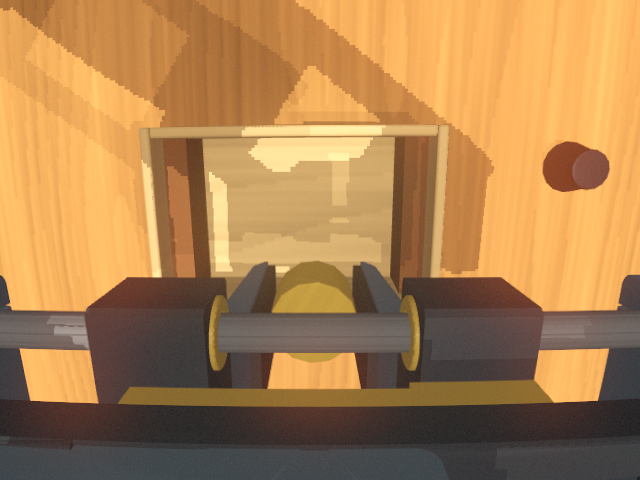

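jog_arm --series '[[[4,-2.5,-25],[-0.005,-0.019,0.005],0],[[4,-2.5,-50],[-0.005,-0.019,0.005],0],[[4,-2.5,-75],[-0.005,-0.019,0.005],0],[[4,-2.5,-90],[-0.005,-0.019,0.005],0],[[4,-2.5,-90],[-0.005,-0.019,0.005],0]]'

```text
time_s: 9.75
ee_pos: [510.2, -320.7, 221.3]
ee_rot: [-179.8, 0.3, 0.9]
force: [-0.3, -0.1, -2.0]
gripper_width: 32.2
```

```bash
python3 -c "
from h import *
st(0.8)"
```

```text
pos [ 510.2 -320.7  221.3] rot [-179.77    0.3     0.87] F [-0.3 -0.1 -2. ] w 32.2 t 9.75 [-0.004  -0.0053 -0.0011]
```

jog_arm --series '[[[0,-1,-6],[-0.004,-0.005,0],0],[[0,-1,-10],[-0.004,-0.005,0],0],[[0,-1,-14],[-0.004,-0.005,0],0],[[0,-1,-16],[-0.004,-0.005,0],0],[[0,-1,-16],[-0.004,-0.005,0],0]]'

```text
time_s: 10.17
ee_pos: [510.4, -321.7, 205.6]
ee_rot: [180.0, -0.0, 0.9]
force: [-0.5, -0.1, -1.1]
gripper_width: 31.7
```

jog_arm --series '[[[0,0,0],[0,0,0],0.42],[[0,0,0],[0,0,0],0.5],[[0,0,0],[0,0,0],0.5],[[0,0,15],[0,0,0],0.5],[[0,0,40],[0,0,0],0.5]]'

```text
time_s: 10.58
ee_pos: [509.6, -321.3, 243.9]
ee_rot: [-179.8, 0.2, 0.9]
force: [0.4, 0.9, 0.3]
gripper_width: 45.5
```

jog_arm --series '[[[0,0,35],[0,0,0],0.5],[[0,0,70],[0,0,0],0.5],[[0,0,100],[0,0,0],0.5],[[0,0,100],[0,0,0],0.5],[[0,0,100],[0,0,0],0.5]]'

```text
time_s: 11.0
ee_pos: [509.8, -321.5, 346.5]
ee_rot: [180.0, -0.0, 0.9]
force: [-0.5, 0.1, 0.3]
gripper_width: 45.6
```

```bash
python3 - <<'E'
from h import *
st(-13)
f=grab('wrist','w6.png')
E
```

```text
pos [ 509.8 -321.5  346.5] rot [ 1.7997e+02 -2.0000e-02  8.6000e-01] F [-0.5  0.1  0.3] w 45.6 t 11.0 [ 5.000e-04  2.000e-04 -2.419e-01]
```

View pics/w6.png

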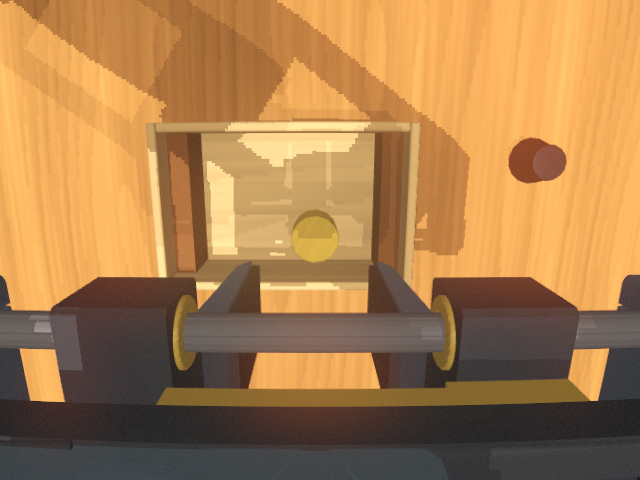

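jog_arm --series '[[[-4,24,0],[0,0,-0.122],0.5],[[-8,48,0],[0,0,-0.244],0.5],[[-12,72,0],[0,0,-0.366],0.5],[[-16,96,0],[0,0,-0.488],0.5],[[-20,120,0],[0,0,-0.61],0.5]]'

```text
time_s: 11.47
ee_pos: [488.6, -200.0, 342.7]
ee_rot: [-179.9, 0.4, -34.5]
force: [0.3, -0.1, 0.8]
gripper_width: 45.6
```

jog_arm --series '[[[-4,24,0],[0,0,-0.122],0.5],[[-8,48,0],[0,0,-0.244],0.5],[[-12,72,0],[0,0,-0.366],0.5],[[-16,96,0],[0,0,-0.488],0.5],[[-20,120,0],[0,0,-0.61],0.5]]'

```text
time_s: 11.88
ee_pos: [467.7, -78.9, 341.0]
ee_rot: [179.9, 0.5, -69.8]
force: [0.6, -0.7, 0.4]
gripper_width: 45.8
```

jog_arm --series '[[[-4,24,-10],[0,0,-0.1],0.5],[[-8,48,-20],[0,0,-0.2],0.5],[[-12,72,-30],[0,0,-0.3],0.5],[[-16,96,-40],[0,0,-0.4],0.5],[[-20,114,-50],[0,0,-0.489],0.5]]'

```text
time_s: 12.3
ee_pos: [446.6, 36.6, 289.1]
ee_rot: [179.7, 0.5, -98.0]
force: [-0.2, -0.0, -0.3]
gripper_width: 45.8
```

```bash
python3 - <<'E'
from h import *
st(-97)
f=grab('wrist','w7.png')
print(proj(f,(450.2,33.3,72)))
E
```

```text
pos [446.6  36.6 289.1] rot [179.7    0.5  -98.04] F [-0.2 -0.  -0.3] w 45.8 t 12.3 [-0.0094 -0.0041  0.0181]
[321.56898621 271.35857037]
```

View pics/w7.png

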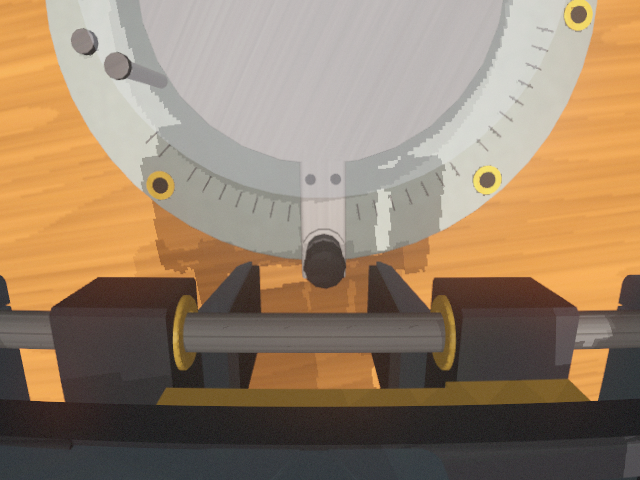

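jog_arm --series '[[[3.6,-3,0],[-0.009,-0.004,0.018],0.5],[[3.6,-3,-20],[-0.009,-0.004,0.018],0.5],[[3.6,-3,-40],[-0.009,-0.004,0.018],0.5],[[3.6,-3,-53],[-0.009,-0.004,0.018],0.5],[[3.6,-3,-53],[-0.009,-0.004,0.018],0.5]]'

```text
time_s: 12.77
ee_pos: [448.0, 34.2, 231.8]
ee_rot: [179.3, -0.0, -97.0]
force: [0.4, 0.7, 0.5]
gripper_width: 45.5
```

jog_arm --series '[[[0,0,0],[0,0,0],0.1],[[0,0,0],[0,0,0],0],[[0,0,0],[0,0,0],0],[[0,0,0],[0,0,0],0],[[0,0,0],[0,0,0],0]]' --squeeze 35

```text
time_s: 13.18
ee_pos: [448.3, 33.6, 232.5]
ee_rot: [179.4, -0.1, -96.9]
force: [-0.6, -4.6, 1.4]
gripper_width: 19.1
```

```bash
python3 - <<'E'
from h import *
st(-97)
E
```

```text
pos [448.3  33.6 232.5] rot [ 1.7945e+02 -1.3000e-01 -9.6940e+01] F [-0.6 -4.6  1.4] w 19.1 t 13.1833 [ 0.0011 -0.0098 -0.001 ]
```

jog_arm --series '[[[0,0,5],[0.001,-0.01,0],0],[[0,0,9],[0.001,-0.01,0],0],[[0,0,13],[0.001,-0.01,0],0],[[0,0,13],[0.001,-0.01,0],0],[[0,0,13],[0.001,-0.01,0],0]]'

```text
time_s: 13.6
ee_pos: [447.3, 33.7, 245.1]
ee_rot: [179.8, -0.0, -96.9]
force: [-3.0, 0.4, -9.5]
gripper_width: 19.0
```

```bash
cat >> h.py <<'E'
def arcto(a1,n,r=147,c=(594.2,15.7)):
    s=telemetry.state(); p=np.array(s['ee_pos'][:2]); d=p-c; a0=np.degrees(np.arctan2(d[1],d[0]))%360; print('ang',a0,'r',np.hypot(*d))
    for a in np.linspace(a0,a1,n+1)[1:]:
        q=np.array(c)+r*np.array([np.cos(np.radians(a)),np.sin(np.radians(a))])-p; print(q.round(1),round(np.radians(a-a0),3))
E
python3 - <<'E'
from h import *
st(-97); arcto(257,15)
E
```

```text
pos [447.3  33.7 245.1] rot [ 1.7984e+02 -2.0000e-02 -9.6950e+01] F [-3.   0.4 -9.5] w 19.0 t 13.6 [-0.     -0.0028 -0.0009]
ang 173.00287532832957 r 148.01337010942342
[ -0.  -14.4] 0.098
[  0.3 -28.8] 0.195
[  2.1 -43.1] 0.293
[  5.2 -57.1] 0.391
[  9.7 -70.7] 0.489
[ 15.5 -83.9] 0.586
[ 22.5 -96.4] 0.684
[  30.8 -108.1] 0.782
[  40.1 -119. ] 0.88
[  50.5 -129. ] 0.977
[  61.8 -137.9] 1.075
[  73.9 -145.6] 1.173
[  86.7 -152.1] 1.271
[ 100.  -157.4] 1.368
[ 113.8 -161.3] 1.466
```

jog_arm --series '[[[0,-14.4,0],[0,0,0.098],0],[[0.3,-28.8,0],[0,0,0.195],0],[[2.1,-43.1,0],[0,0,0.293],0],[[5.2,-57.1,0],[0,0,0.391],0],[[9.7,-70.7,0],[0,0,0.489],0]]'

```text
time_s: 14.02
ee_pos: [456.0, -37.4, 244.5]
ee_rot: [179.7, 0.1, -68.7]
force: [-2.5, -0.3, -9.4]
gripper_width: 19.2
```

```bash
python3 - <<'E'
from h import *
st(-69); arcto(257,10)
E
```

```text
pos [456.  -37.4 244.5] rot [ 1.7967e+02  9.0000e-02 -6.8660e+01] F [-2.5 -0.3 -9.4] w 19.2 t 14.0167 [ 0.0007 -0.006  -0.006 ]
ang 201.00465096397434 r 148.05255418018965
[  6.8 -12.8] 0.098
[ 13.8 -25.3] 0.195
[ 22.1 -37. ] 0.293
[ 31.4 -47.9] 0.391
[ 41.8 -57.9] 0.489
[ 53.1 -66.8] 0.586
[ 65.2 -74.5] 0.684
[ 78. -81.] 0.782
[ 91.3 -86.3] 0.88
[105.1 -90.2] 0.977
```

jog_arm --series '[[[6.3,-12.8,0],[0,0,0.098],0],[[13.8,-25.3,0],[0,0,0.195],0],[[22.1,-37,0],[0,0,0.293],0],[[31.4,-47.9,0],[0,0,0.391],0],[[41.8,-57.9,0],[0,0,0.485],0]]'

```text
time_s: 14.43
ee_pos: [497.2, -96.2, 243.9]
ee_rot: [179.5, 0.2, -40.6]
force: [-3.2, -2.1, -9.1]
gripper_width: 18.9
```

```bash
python3 - <<'E'
from h import *
st(-41); arcto(257,5)
E
```

```text
pos [497.2 -96.2 243.9] rot [179.52   0.21 -40.59] F [-3.2 -2.1 -9.1] w 18.9 t 14.4333 [ 0.004  -0.0082 -0.0071]
ang 229.08849093728722 r 148.05142169757204
[12. -8.] 0.097
[ 24.  -15.7] 0.195
[ 36.8 -22.2] 0.292
[ 50.1 -27.5] 0.39
[ 63.9 -31.3] 0.487
```

jog_arm --series '[[[11.7,-8.3,1],[0.002,-0.004,0.097],0],[[23.8,-16,1],[0.002,-0.004,0.195],0],[[36.6,-22.6,1],[0.002,-0.004,0.292],0],[[50,-28,1],[0.002,-0.004,0.385],0],[[63.9,-32,1],[0.002,-0.004,0.48],0]]'

```text
time_s: 14.85
ee_pos: [561.3, -129.3, 244.1]
ee_rot: [179.6, 0.1, -12.8]
force: [-1.8, -2.6, -8.0]
gripper_width: 19.0
```

jog_arm --series '[[[0,0,0],[0,0,0],0],[[0,0,0],[0,0,0],0],[[0,0,0],[0,0,0],0],[[0,0,0],[0,0,0],0],[[0,0,0],[0,0,0],0]]'

```text
time_s: 15.27
ee_pos: [561.0, -129.2, 244.3]
ee_rot: [179.6, 0.1, -12.9]
force: [0.1, -0.9, -9.8]
gripper_width: 18.8
```

```bash
python3 - <<'E'
from h import *
st(-13); arcto(257,1,148)
E
```

```text
pos [ 561.  -129.2  244.3] rot [ 1.796e+02  1.100e-01 -1.285e+01] F [ 0.1 -0.9 -9.8] w 18.8 t 15.2667 [ 0.0063 -0.0033 -0.0026]
ang 257.0833472611781 r 148.6780176611113
[-0.1  0.7] -0.001
```

jog_arm --series '[[[-0.1,0.7,-2],[0,0,0],0],[[-0.1,0.7,-4],[0,0,0],0],[[-0.1,0.7,-6],[0,0,0],0],[[-0.1,0.7,-8],[0,0,0],0],[[-0.1,0.7,-10],[0,0,0],0]]'

```text
time_s: 15.68
ee_pos: [560.9, -128.9, 235.1]
ee_rot: [179.5, 0.0, -12.8]
force: [-1.3, -5.1, -0.1]
gripper_width: 18.9
```

jog_arm --series '[[[0,0,0],[0,0,0],0.2],[[0,0,1],[0,0,0],0.5],[[0,0,2],[0,0,0],0.5],[[0,0,4],[0,0,0],0.5],[[0,0,20],[0,0,0],0.5]]'

```text
time_s: 16.1
ee_pos: [560.4, -128.4, 254.0]
ee_rot: [179.6, 0.2, -12.9]
force: [-0.8, -0.6, -0.1]
gripper_width: 42.9
```

jog_arm --series '[[[0,0,30],[0,0,0],0.5],[[0,0,60],[0,0,0],0.6],[[0,0,80],[0,0,0],0.6],[[0,0,80],[0,0,0],0.6],[[0,0,80],[0,0,0],0.6]]'

```text
time_s: 16.52
ee_pos: [560.6, -128.1, 336.0]
ee_rot: [179.6, -0.0, -12.9]
force: [-0.7, 0.0, -0.1]
gripper_width: 54.5
```

```bash
python3 - <<'E'
from h import *
st(13.3)
f=grab('top','top4.png'); cv2.imwrite('pics/c8.png',cv2.resize(f['pixels'][140:310,225:400,::-1],None,fx=3.4,fy=3.4,interpolation=cv2.INTER_CUBIC))
f=grab('scene'); cv2.imwrite('pics/c9.png',cv2.resize(f['pixels'][180:330,250:430,::-1],None,fx=4,fy=4,interpolation=cv2.INTER_CUBIC))
E
```

```text
pos [ 560.6 -128.1  336. ] rot [ 1.7963e+02 -1.0000e-02 -1.2850e+01] F [-0.7  0.  -0.1] w 54.5 t 16.5167 [6.500e-03 1.000e-04 4.565e-01]
```

View pics/c8.png

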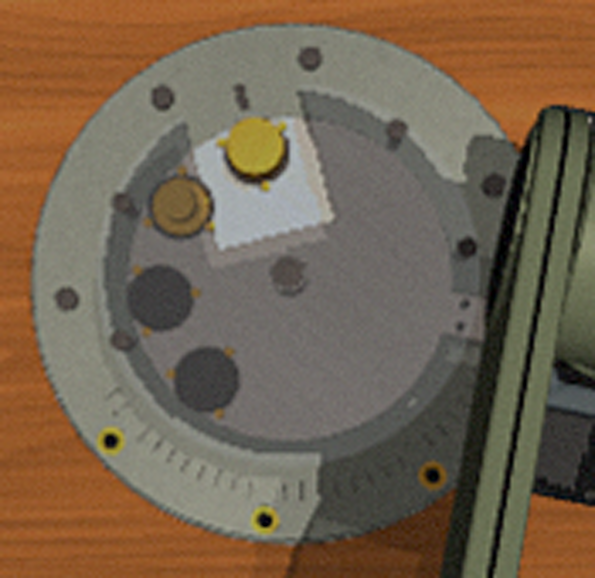

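View pics/c9.png

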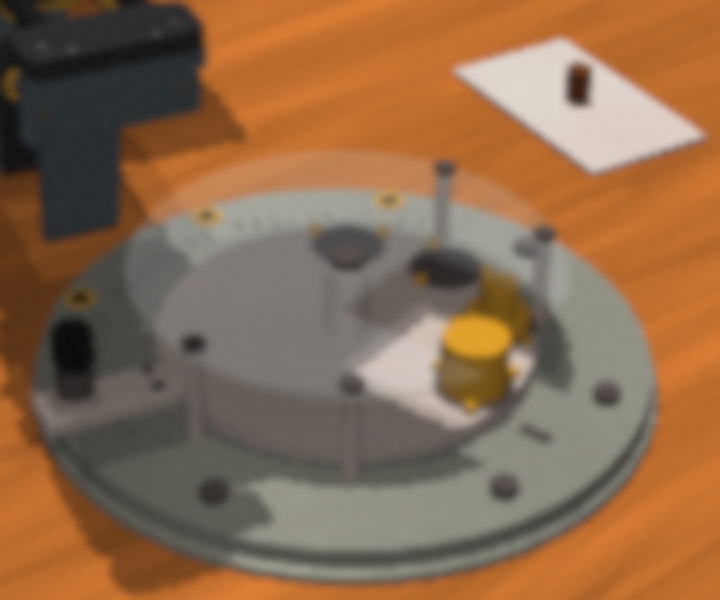

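jog_arm --series '[[[22,32,0],[0,0,0.1],0.65],[[44,64,0],[0,0,0.2],0.65],[[66,96,-10],[0,0,0.3],0.65],[[88,128,-20],[0,0,0.4],0.65],[[108,162,-30],[0,0,0.457],0.65]]'

```text
time_s: 17.03
ee_pos: [668.7, 35.4, 301.4]
ee_rot: [179.6, 0.4, 13.5]
force: [0.3, -0.8, -0.4]
gripper_width: 59.6
```

jog_arm --series '[[[0,0,-20],[0,0,0],0.65],[[0,0,-40],[0,0,0],0.65],[[0,0,-40],[0,0,0],0.65],[[0,0,-40],[0,0,0],0.65],[[0,0,-40],[0,0,0],0.65]]'

```text
time_s: 17.45
ee_pos: [668.8, 35.0, 261.6]
ee_rot: [179.7, 0.4, 13.5]
force: [-0.2, -0.1, 0.1]
gripper_width: 59.5
```

```bash
python3 - <<'E'
from h import *
st(13.3)
f=grab('wrist','w8.png'); print(proj(f,(669.6,34.,60)))
E
```

```text
pos [668.8  35.  261.6] rot [179.65   0.44  13.52] F [-0.2 -0.1  0.1] w 59.5 t 17.45 [ 0.0077 -0.0061 -0.0038]
[318.09731091 289.72324004]
```

View pics/w8.png

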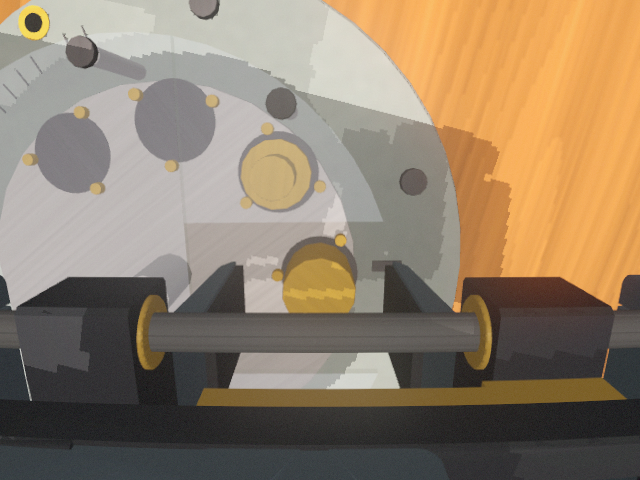

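Drum top about (319,285), as predicted. I'll descend and grasp.

jog_arm --series '[[[0.7,-0.7,-12],[0.008,-0.006,-0.004],0.65],[[0.7,-0.7,-24],[0.008,-0.006,-0.004],0.65],[[0.7,-0.7,-32],[0.008,-0.006,-0.004],0.65],[[0.7,-0.7,-32],[0.008,-0.006,-0.004],0.65],[[0.7,-0.7,-32],[0.008,-0.006,-0.004],0.5]]'

```text
time_s: 17.92
ee_pos: [669.5, 34.0, 230.0]
ee_rot: [-180.0, -0.0, 13.3]
force: [0.2, 0.5, 0.6]
gripper_width: 55.2
```

jog_arm --series '[[[0,0,0],[0,0,0],0.3],[[0,0,0],[0,0,0],0.3],[[0,0,0],[0,0,0],0.2],[[0,0,0],[0,0,0],0],[[0,0,0],[0,0,0],0]]' --squeeze 25

```text
time_s: 18.33
ee_pos: [669.6, 34.1, 230.5]
ee_rot: [180.0, -0.1, 13.3]
force: [-1.1, -0.6, 1.6]
gripper_width: 32.2
```

jog_arm --series '[[[0,0,15],[0,0,0],0],[[0,0,45],[0,0,0],0],[[0,0,75],[0,0,0],0],[[0,0,100],[0,0,0],0],[[0,0,100],[0,0,0],0]]'

```text
time_s: 18.75
ee_pos: [670.7, 34.2, 336.5]
ee_rot: [179.9, -0.7, 13.3]
force: [1.2, -0.4, -1.9]
gripper_width: 31.8
```

```bash
python3 - <<'E'
from h import *
st(0.8)
f=grab('top','top5.png')
E
```

```text
pos [670.7  34.2 336.5] rot [179.88  -0.67  13.27] F [ 1.2 -0.4 -1.9] w 31.8 t 18.75 [ 0.0006  0.0119 -0.2176]
```

View pics/top5.png

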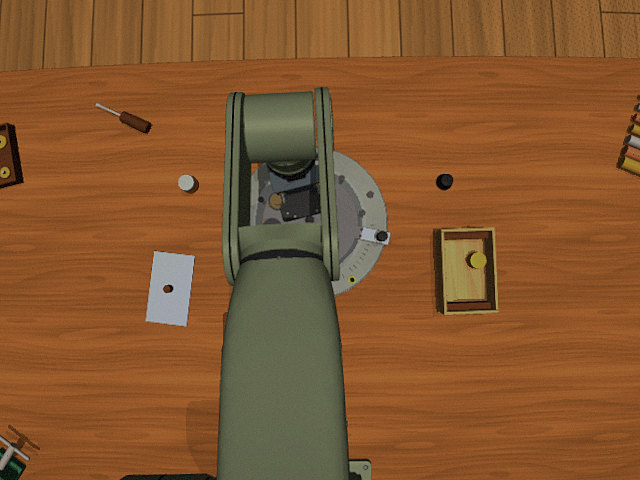

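jog_arm --series '[[[-20,-30,0],[0,0.01,-0.05],0],[[-40,-60,0],[0,0.01,-0.1],0],[[-60,-91,0],[0,0.01,-0.15],0],[[-80,-122,0],[0,0.01,-0.2],0],[[-100,-153,0],[0,0.01,-0.218],0]]'

```text
time_s: 19.22
ee_pos: [568.3, -119.8, 331.1]
ee_rot: [-179.9, 0.4, 0.7]
force: [0.5, -0.7, -1.6]
gripper_width: 32.0
```

jog_arm --series '[[[-20,-30,0],[0,0,0],0],[[-40,-60,0],[0,0,0],0],[[-60,-91,0],[0,0,0],0],[[-80,-122,0],[0,0,0],0],[[-100,-153,-10],[0,0,0],0]]'

```text
time_s: 19.63
ee_pos: [467.1, -274.0, 320.6]
ee_rot: [-180.0, 0.4, 0.7]
force: [0.6, -0.0, -1.9]
gripper_width: 32.1
```

jog_arm --series '[[[0,0,-10],[0,0,0],0],[[0,0,-10],[0,0,0],0],[[0,0,-10],[0,0,0],0],[[0,0,-10],[0,0,0],0],[[0,0,-10],[0,0,0],0]]'

```text
time_s: 20.05
ee_pos: [467.8, -273.1, 310.6]
ee_rot: [-179.9, 0.4, 0.8]
force: [0.5, 0.3, -2.2]
gripper_width: 31.9
```

```bash
python3 - <<'E'
from h import *
st(0.9)
f=grab('wrist','w9.png')
print(proj(f,(490.4-84,-297.7+54,62)),proj(f,(490.4+84,-297.7+54,62)))
E
```

```text
pos [ 467.8 -273.1  310.6] rot [-179.95    0.37    0.81] F [ 0.5  0.3 -2.2] w 31.9 t 20.05 [-0.0008 -0.0064  0.0016]
[204.72803793 207.70965243] [509.78419945 213.02451285]
```

View pics/w9.png

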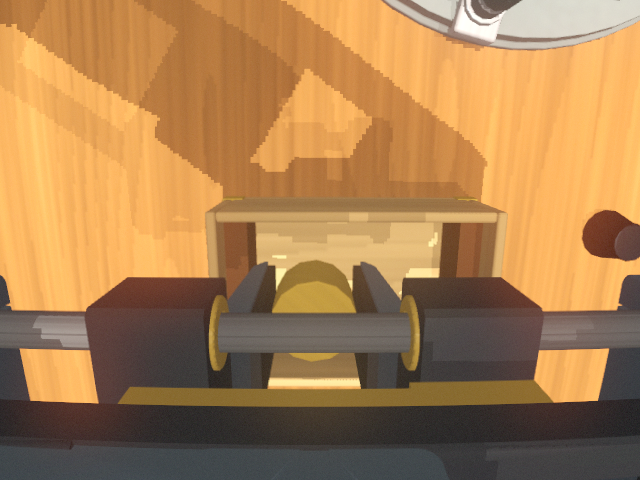

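jog_arm --series '[[[2,0,-25],[0,-0.006,0.002],0],[[2,0,-50],[0,-0.006,0.002],0],[[2,0,-75],[0,-0.006,0.002],0],[[2,0,-90],[0,-0.006,0.002],0],[[2,0,-90],[0,-0.006,0.002],0]]'

```text
time_s: 20.52
ee_pos: [469.3, -271.7, 217.9]
ee_rot: [-179.8, 0.3, 1.0]
force: [-0.5, 0.3, -2.0]
gripper_width: 32.3
```

jog_arm --series '[[[0,0,-6],[0,0,0],0],[[0,0,-9],[0,0,0],0],[[0,0,-11],[0,0,0],0],[[0,0,-12],[0,0,0],0],[[0,0,-12],[0,0,0],0]]'

```text
time_s: 20.93
ee_pos: [469.6, -271.9, 206.7]
ee_rot: [-179.8, 0.2, 1.0]
force: [-0.2, 0.5, -1.4]
gripper_width: 32.2
```

```bash
python3 - <<'E'
from h import *
st(0.9)
E
```

```text
pos [ 469.6 -271.9  206.7] rot [-179.82    0.24    1.03] F [-0.2  0.5 -1.4] w 32.2 t 20.9333 [-0.0031 -0.0042 -0.0022]
```

jog_arm --series '[[[0,0,0],[0,0,0],0.42],[[0,0,0],[0,0,0],0.5],[[0,0,0],[0,0,0],0.5],[[0,0,15],[0,0,0],0.5],[[0,0,40],[0,0,0],0.5]]'

```text
time_s: 21.35
ee_pos: [468.9, -271.5, 245.2]
ee_rot: [-179.7, 0.5, 1.0]
force: [1.0, 0.7, 0.0]
gripper_width: 45.7
```

jog_arm --series '[[[0,0,35],[0,0,0],0.5],[[0,0,70],[0,0,0],0.5],[[0,15,100],[0,0,0],0.5],[[0,50,110],[0,0,0],0.5],[[0,90,110],[0,0,0],0.5]]'

```text
time_s: 21.77
ee_pos: [469.6, -182.1, 359.1]
ee_rot: [-179.9, 0.0, 0.8]
force: [0.6, 0.2, 0.5]
gripper_width: 45.7
```

jog_arm --series '[[[0,40,0],[0,0,-0.03],0.5],[[0,80,0],[0,0,-0.06],0.5],[[0,120,0],[0,0,-0.09],0.5],[[0,160,0],[0,0,-0.12],0.5],[[0,200,0],[0,0,-0.15],0.5]]'

```text
time_s: 22.18
ee_pos: [469.0, 19.7, 359.6]
ee_rot: [-179.9, -0.0, -7.9]
force: [1.4, 0.5, 0.1]
gripper_width: 45.5
```

jog_arm --series '[[[0,40,0],[0,0,0],0.5],[[0,80,0],[0,0,0],0.5],[[0,120,0],[0,0,0],0.5],[[0,160,0],[0,0,0],0.5],[[0,200,0],[0,0,0],0.5]]'

```text
time_s: 22.6
ee_pos: [468.5, 221.7, 360.1]
ee_rot: [-179.8, -0.1, -7.9]
force: [0.5, -0.6, -0.1]
gripper_width: 45.6
```

```bash
python3 - <<'E'
from h import *
st(-7.7)
f=grab('top','top6.png')
E
```

```text
pos [468.5 221.7 360.1] rot [-1.7983e+02 -1.0000e-01 -7.8600e+00] F [ 0.5 -0.6 -0.1] w 45.6 t 22.6 [-0.0026  0.0021  0.0028]
```

View pics/top6.png

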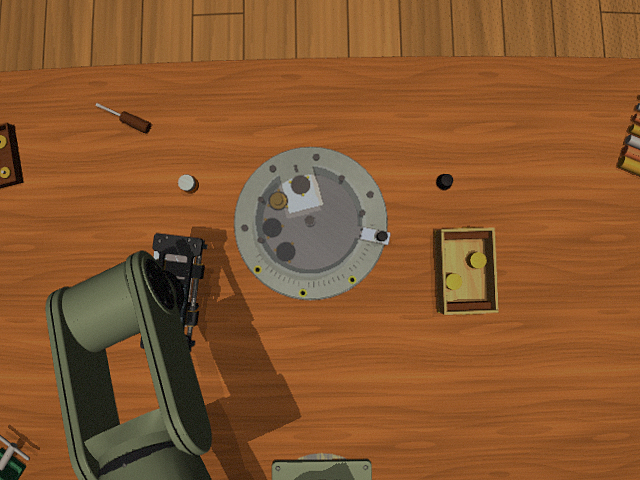

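jog_arm --series '[[[-2,30,-15],[0,0,0],0.5],[[-4,60,-30],[0,0,0],0.5],[[-7,88,-45],[0,0,0],0.5],[[-7,88,-60],[0,0,0],0.5],[[-7,88,-60],[0,0,0],0.5]]'

```text
time_s: 23.07
ee_pos: [460.8, 316.0, 297.4]
ee_rot: [-179.7, 0.1, -7.5]
force: [-0.9, -1.1, -0.8]
gripper_width: 45.7
```

jog_arm --series '[[[0,0,0],[0,0,0],0.5],[[0,0,0],[0,0,0],0.5],[[0,0,0],[0,0,0],0.5],[[0,0,0],[0,0,0],0.5],[[0,0,0],[0,0,0],0.5]]'

```text
time_s: 23.48
ee_pos: [461.1, 315.5, 298.3]
ee_rot: [-179.6, 0.0, -7.6]
force: [-0.9, 0.3, -0.4]
gripper_width: 45.4
```

```bash
python3 - <<'E'
from h import *
st(-7.7)
f=grab('wrist','w10.png'); print(proj(f,(461.9,311,28)))
E
```

```text
pos [461.1 315.5 298.3] rot [-1.796e+02  5.000e-02 -7.600e+00] F [-0.9  0.3 -0.4] w 45.4 t 23.4833 [-0.007   0.0001 -0.0017]
[315.5966515  260.90083652]
```

View pics/w10.png

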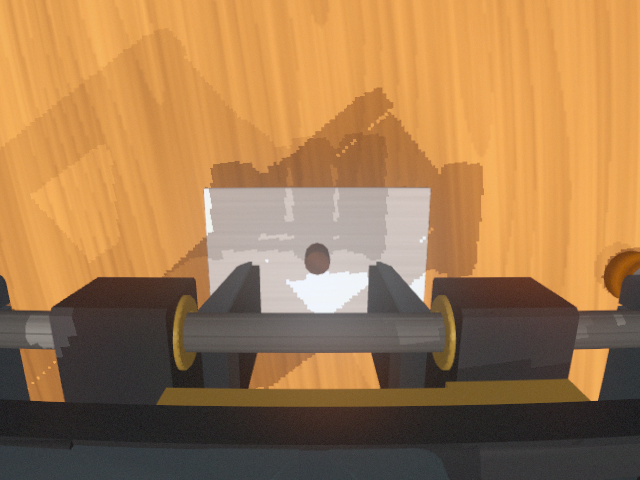

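jog_arm --series '[[[1.5,-4.9,-25],[-0.007,0,-0.002],0.5],[[1.5,-4.9,-50],[-0.007,0,-0.002],0.5],[[1.5,-4.9,-75],[-0.007,0,-0.002],0.5],[[1.5,-4.9,-90],[-0.007,0,-0.002],0.5],[[1.5,-4.9,-90],[-0.007,0,-0.002],0.5]]'

```text
time_s: 23.95
ee_pos: [461.6, 309.7, 205.4]
ee_rot: [179.8, 0.3, -7.7]
force: [-0.5, 0.5, -0.7]
gripper_width: 46.0
```

```bash
python3 - <<'E'
from h import *
st(-7.7)
E
```

```text
pos [461.6 309.7 205.4] rot [179.75   0.29  -7.73] F [-0.5  0.5 -0.7] w 46.0 t 23.95 [ 0.0036 -0.0056  0.0006]
```

jog_arm --series '[[[0.8,0.8,-4],[0.004,-0.006,0],0.5],[[0.8,0.8,-7],[0.004,-0.006,0],0.4],[[0.8,0.8,-7],[0.004,-0.006,0],0.4],[[0.8,0.8,-7],[0.004,-0.006,0],0.35],[[0.8,0.8,-7],[0.004,-0.006,0],0.3]]'

```text
time_s: 24.37
ee_pos: [462.7, 310.8, 199.3]
ee_rot: [-179.9, -0.1, -7.7]
force: [0.1, -0.5, 0.6]
gripper_width: 28.5
```

jog_arm --series '[[[0,0,0],[0,0,0],0.2],[[0,0,0],[0,0,0],0.1],[[0,0,0],[0,0,0],0],[[0,0,0],[0,0,0],0],[[0,0,0],[0,0,0],0]]' --squeeze 30

```text
time_s: 24.78
ee_pos: [462.7, 310.9, 199.9]
ee_rot: [-179.9, -0.1, -7.7]
force: [-1.3, 0.3, 5.4]
gripper_width: 14.4
```

jog_arm --series '[[[0,0,10],[0,0,0],0],[[0,0,40],[0,0,0],0],[[0,0,75],[0,0,0],0],[[0,0,110],[0,0,0],0],[[0,0,130],[0,0,0],0]]'

```text
time_s: 25.2
ee_pos: [463.1, 311.1, 334.0]
ee_rot: [-179.7, -0.4, -7.7]
force: [0.8, 1.1, -0.7]
gripper_width: 14.7
```

```bash
python3 - <<'E'
from h import *
st(1)
f=grab('wrist','w11.png')
E
```

```text
pos [463.1 311.1 334. ] rot [-179.68   -0.36   -7.73] F [ 0.8  1.1 -0.7] w 14.7 t 25.2 [-0.0051  0.0066  0.1524]
```

View pics/w11.png

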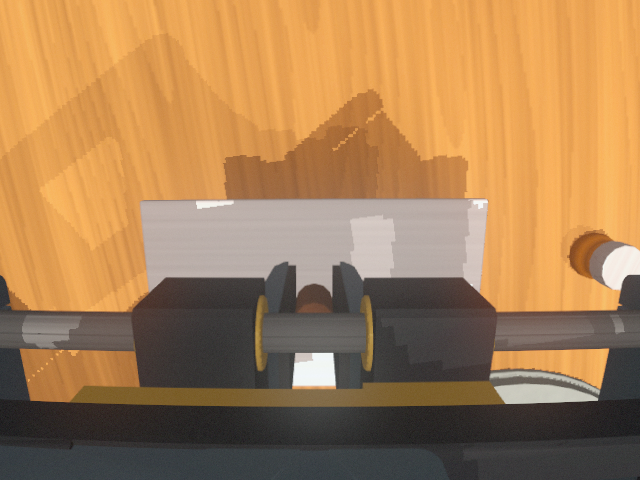

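```bash
python3 - <<'E'
from h import *
f=grab('wrist'); s=telemetry.state(); st(1)
z=s['ee_pos'][2]-199.9+4
A=onz(f,142,201,z);B=onz(f,487,199.5,z); print(A,B,np.linalg.norm(A-B)); d=B-A; a=np.arctan2(d[1],d[0]); print(np.degrees(a))
n=np.array([np.sin(a),-np.cos(a)]); c=(A+B)[:2]/2+44*n; print(c, c-s['ee_pos'][:2])
E
```

```text
pos [463.5 311.3 334.3] rot [-179.54   -0.53   -7.73] F [ 0.6  0.5 -2.1] w 15.1 t 25.3 [-0.0075  0.0097  0.1524]
[399.40300492 363.69841965 138.36016046] [546.30670795 344.3511188  138.36016046] 148.17225115603836
-7.502707182761107
[467.1096428  310.40146673] [ 3.57827164 -0.93866115]
```

jog_arm --series '[[[2,-20,0],[-0.007,0.01,0.03],0],[[3,-50,0],[-0.007,0.01,0.06],0],[[5,-85,0],[-0.007,0.01,0.09],0],[[7,-122,0],[-0.007,0.01,0.12],0],[[9,-160,0],[-0.007,0.01,0.15],0]]'

```text
time_s: 25.72
ee_pos: [471.8, 149.9, 332.6]
ee_rot: [180.0, 0.2, 1.0]
force: [0.6, -0.3, -1.9]
gripper_width: 15.3
```

jog_arm --series '[[[1,-38,0],[0,0,0],0],[[3,-76,0],[0,0,0],0],[[5,-114,0],[0,0,0],0],[[7,-152,0],[0,0,0],0],[[9,-190,0],[0,0,0],0]]'

```text
time_s: 26.13
ee_pos: [479.8, -41.9, 331.1]
ee_rot: [180.0, 0.4, 1.0]
force: [0.6, 0.5, -0.9]
gripper_width: 15.0
```

jog_arm --series '[[[1,-38,0],[0,0,0],0],[[3,-76,0],[0,0,0],0],[[5,-114,0],[0,0,0],0],[[7,-150,0],[0,0,0],0],[[9,-180,0],[0,0,0],0]]'

```text
time_s: 26.55
ee_pos: [488.0, -224.3, 329.3]
ee_rot: [-180.0, 0.5, 1.0]
force: [1.8, -0.8, -2.2]
gripper_width: 15.1
```

```bash
python3 - <<'E'
from h import *
st(1)
f=grab('top','top7.png')
E
```

```text
pos [ 488.  -224.3  329.3] rot [-179.97    0.53    0.96] F [ 1.8 -0.8 -2.2] w 15.1 t 26.55 [-0.0004 -0.0092  0.0007]
```

View pics/top7.png

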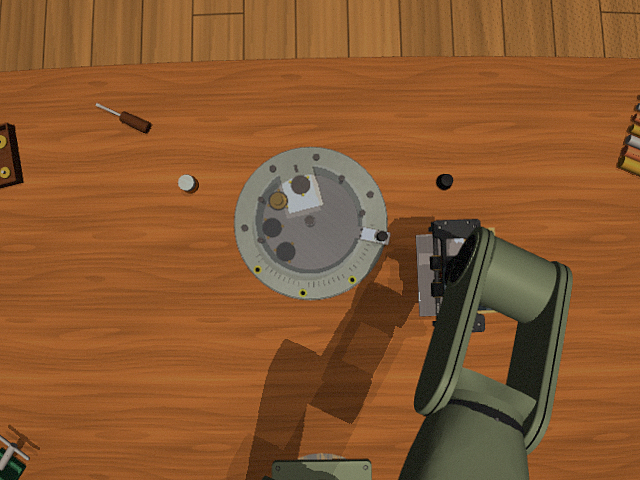

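Box looks unmoved; now over it and lower so that the plate and rim are seen together.

jog_arm --series '[[[1,-25,-10],[0,-0.009,0],0],[[2,-50,-20],[0,-0.009,0],0],[[2.4,-73.5,-30],[0,-0.009,0],0],[[2.4,-73.5,-40],[0,-0.009,0],0],[[2.4,-73.5,-45],[0,-0.009,0],0]]'

```text
time_s: 27.02
ee_pos: [490.4, -302.0, 281.5]
ee_rot: [179.9, 0.2, 0.8]
force: [-0.4, -0.0, -1.7]
gripper_width: 15.1
```

jog_arm --series '[[[0,0,0],[0,0,0],0],[[0,0,0],[0,0,0],0],[[0,0,0],[0,0,0],0],[[0,0,0],[0,0,0],0],[[0,0,0],[0,0,0],0]]'

```text
time_s: 27.43
ee_pos: [490.6, -301.5, 282.2]
ee_rot: [179.9, 0.1, 0.8]
force: [-0.4, 0.4, -1.4]
gripper_width: 14.8
```

```bash
python3 - <<'E'
from h import *
st(1)
f=grab('wrist','w12.png')
for x in (-78,78): print(proj(f,(490.4+x,-297.7+48,62)))
E
```

```text
pos [ 490.6 -301.5  282.2] rot [1.7986e+02 9.0000e-02 8.1000e-01] F [-0.4  0.4 -1.4] w 14.8 t 27.4333 [ 0.0025 -0.0015  0.0033]
[149.63743043 168.49647032]
[480.01693497 173.64078157]
```

View pics/w12.png

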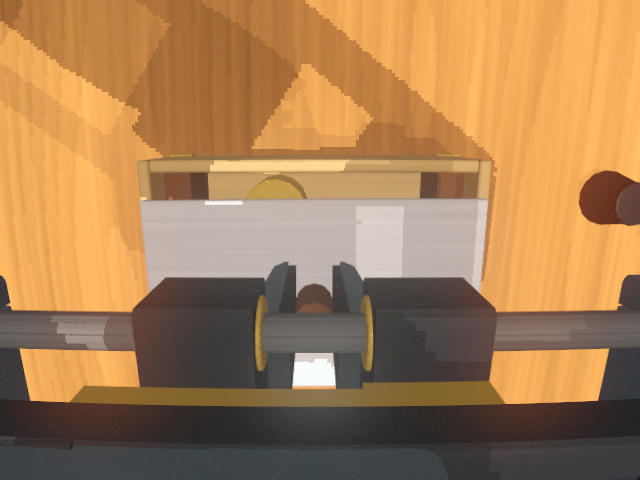

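```bash
python3 - <<'E'
from h import *
f=grab('wrist','w13.png');st(1)
cv2.imwrite('pics/c10.png',cv2.resize(f['pixels'][145:215,125:505,::-1],None,fx=2.1,fy=4,interpolation=cv2.INTER_CUBIC))
P=[onz(f,142,201,86.3),onz(f,487,199.3,86.3)]
I=[onz(f,150.5,173,62),onz(f,478,172,62)]
O=[onz(f,139.5,161,62),onz(f,492,159,62)]
for Q in (P,I,O):
    d=Q[1]-Q[0]; print(Q[0].round(1),Q[1].round(1),'mid',((Q[0]+Q[1])/2).round(1),np.linalg.norm(d),np.degrees(np.arctan2(d[1],d[0])))
E
```

```text
pos [ 490.5 -301.7  282.1] rot [1.7987e+02 1.0000e-01 7.9000e-01] F [-0.9  0.2 -2.1] w 15.1 t 27.5333 [ 0.0024 -0.0017  0.0036]
[ 417.5 -261.7   86.3] [ 562.9 -258.7   86.3] mid [ 490.2 -260.2   86.3] 145.4615982643457 1.1649828792389427
[ 412.6 -251.9   62. ] [ 567.3 -249.1   62. ] mid [ 490.  -250.5   62. ] 154.68528020766504 1.0488301847619435
[ 407.7 -246.3   62. ] [ 573.4 -242.9   62. ] mid [ 490.6 -244.6   62. ] 165.74718451121223 1.2002023356585905
```

View pics/c10.png

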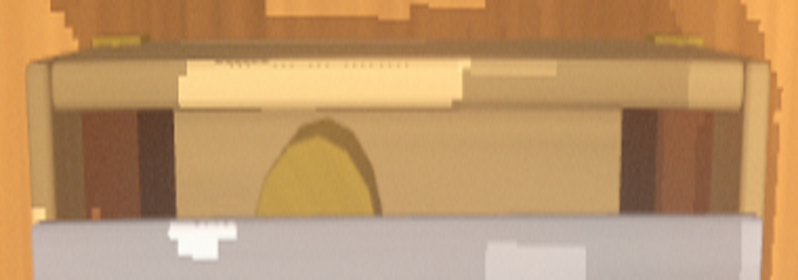

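jog_arm --series '[[[0,5,-3],[0.002,-0.002,0],0],[[0,5,-8],[0.002,-0.002,0],0],[[0,5,-13],[0.002,-0.002,0],0],[[0,5,-13],[0.002,-0.002,0],0],[[0,5,-13],[0.002,-0.002,0],0]]'

```text
time_s: 27.95
ee_pos: [490.4, -296.6, 268.4]
ee_rot: [-180.0, 0.0, 0.8]
force: [0.4, 0.6, -2.1]
gripper_width: 15.0
```

```bash
python3 - <<'E'
from h import *
f=grab('wrist','w14.png');st(1)
f=grab('scene'); cv2.imwrite('pics/c11.png',cv2.resize(f['pixels'][215:350,100:250,::-1],None,fx=4,fy=4,interpolation=cv2.INTER_CUBIC))
E
```

```text
pos [ 490.5 -296.7  268.8] rot [1.7999e+02 1.0000e-02 7.9000e-01] F [-0.   0.2 -0.5] w 15.1 t 28.0 [ 0.0001 -0.0002  0.0037]
```

View pics/w14.png

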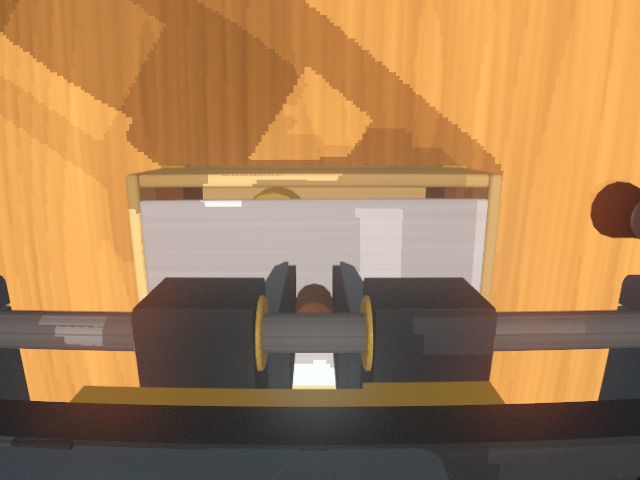

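View pics/c11.png

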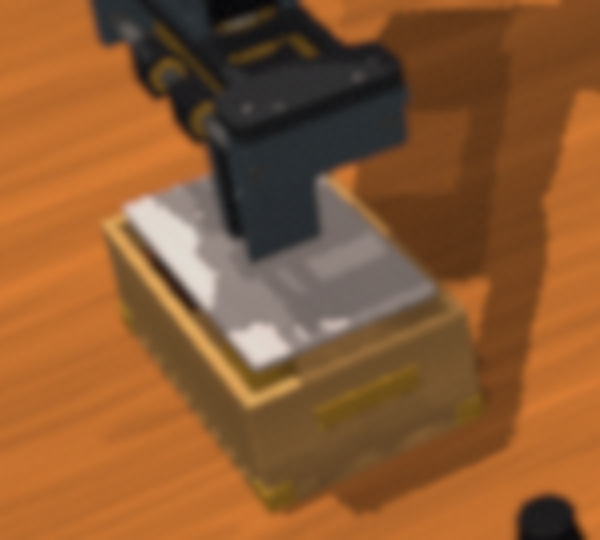

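```bash
python3 - <<'E'
from h import *
f=grab('wrist');st(1)
cv2.imwrite('pics/c12.png',cv2.resize(f['pixels'][160:260,115:215,::-1],None,fx=5,fy=5,interpolation=cv2.INTER_CUBIC))
cv2.imwrite('pics/c13.png',cv2.resize(f['pixels'][160:260,415:515,::-1],None,fx=5,fy=5,interpolation=cv2.INTER_CUBIC))
for u,v,z in [(141,201,72.9),(488,199,72.9),(315,200,72.9),(315,186,62)]: print(u,v,onz(f,u,v,z).round(1))
E
```

```text
pos [ 490.6 -296.8  269.1] rot [ 1.7997e+02 -3.0000e-02  7.9000e-01] F [ 0.1 -0.7 -1.9] w 14.8 t 28.1 [0.0006 0.0005 0.0037]
141 201 [ 417.4 -256.5   72.9]
488 199 [ 564.  -253.4   72.9]
315 200 [ 490.9 -255.2   72.9]
315 186 [ 490.9 -250.5   62. ]
```

View pics/c12.png

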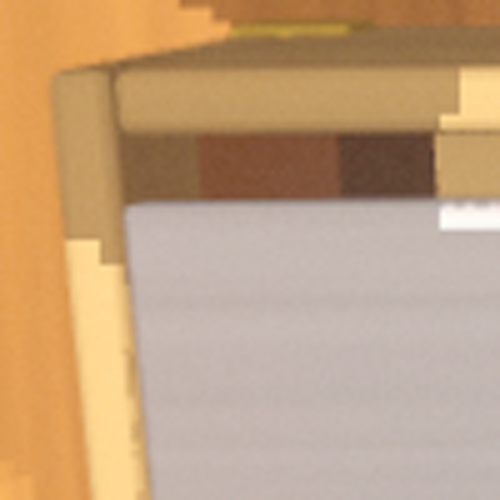

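View pics/c13.png

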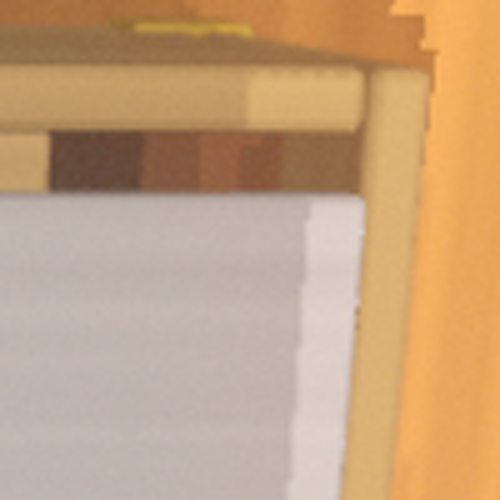

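```bash
python3 - <<'E'
from h import *
f=grab('wrist');st(1)
for u,v,z in [(140.3,201,72.9),(487.6,199,72.9),(139,186,62),(487.4,186,62)]: print(u,v,onz(f,u,v,z).round(1))
E
```

```text
pos [ 490.6 -296.8  269.2] rot [ 1.7997e+02 -3.0000e-02  7.8000e-01] F [-0.2 -0.1 -2.3] w 15.2 t 28.15 [0.0006 0.0006 0.0038]
140.3 201 [ 417.1 -256.5   72.9]
487.6 199 [ 563.9 -253.5   72.9]
139 186 [ 412.5 -251.4   62. ]
487.4 186 [ 567.7 -249.1   62. ]
```

jog_arm --series '[[[-0.3,0.6,-4],[0,0,-0.004],0],[[-0.3,0.6,-9],[0,0,-0.004],0],[[-0.3,0.6,-14],[0,0,-0.004],0],[[-0.3,0.6,-18],[0,0,-0.004],0],[[-0.3,0.6,-20],[0,0,-0.004],0]]'

```text
time_s: 28.57
ee_pos: [490.1, -296.1, 248.2]
ee_rot: [-180.0, 0.0, 0.6]
force: [-0.1, 0.6, -2.2]
gripper_width: 15.0
```

jog_arm --series '[[[0,0,-2],[0,0,0],0],[[0,0,-4],[0,0,0],0],[[0,0,-5],[0,0,0],0],[[0,0,-6],[0,0,0],0],[[0,0,-6],[0,0,0],0]]'

```text
time_s: 28.98
ee_pos: [490.1, -296.1, 242.1]
ee_rot: [-180.0, 0.0, 0.6]
force: [0.4, 0.8, -0.3]
gripper_width: 15.2
```

```bash
python3 - <<'E'
from h import *
st(1)
f=grab('wrist','w15.png')
E
```

```text
pos [ 490.1 -296.1  242.1] rot [-1.7999e+02  4.0000e-02  5.6000e-01] F [ 0.4  0.8 -0.3] w 15.2 t 28.9833 [-0.0003 -0.0007  0.0077]
```

View pics/w15.png

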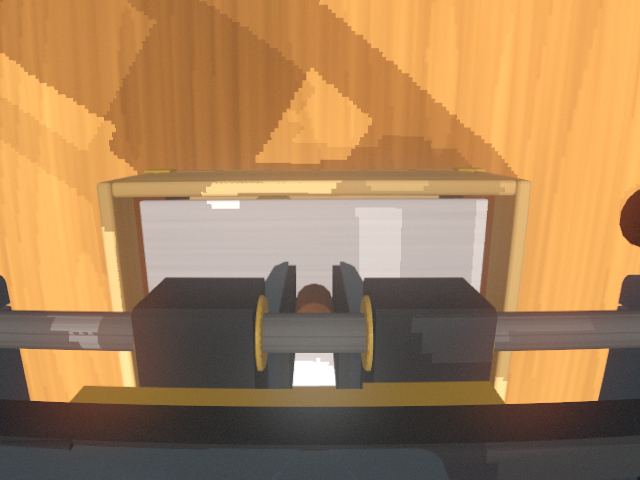

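jog_arm --series '[[[0,0,0],[0,0,0],0.15],[[0,0,0],[0,0,0],0.3],[[0,0,0],[0,0,0],0.4],[[0,0,10],[0,0,0],0.4],[[0,0,30],[0,0,0],0.4]]'

```text
time_s: 29.45
ee_pos: [489.5, -295.8, 271.2]
ee_rot: [-179.8, 0.3, 0.6]
force: [0.3, 0.5, -0.2]
gripper_width: 35.4
```

jog_arm --series '[[[0,0,35],[0,0,0],0.5],[[0,0,70],[0,0,0],0.5],[[0,0,70],[0,0,0],0.5],[[0,0,70],[0,0,0],0.5],[[0,0,70],[0,0,0],0.5]]'

```text
time_s: 29.87
ee_pos: [489.3, -295.6, 341.6]
ee_rot: [-179.9, 0.2, 0.6]
force: [0.6, -0.5, 0.5]
gripper_width: 45.9
```

```bash
python3 - <<'E'
from h import *
st(-13)
f=grab('wrist','w16.png')
f=grab('scene'); cv2.imwrite('pics/c14.png',cv2.resize(f['pixels'][215:350,100:250,::-1],None,fx=4,fy=4,interpolation=cv2.INTER_CUBIC))
E
```

```text
pos [ 489.3 -295.6  341.6] rot [-179.86    0.24    0.56] F [ 0.6 -0.5  0.5] w 45.9 t 29.8667 [-0.003  -0.0039 -0.2366]
```

View pics/w16.png

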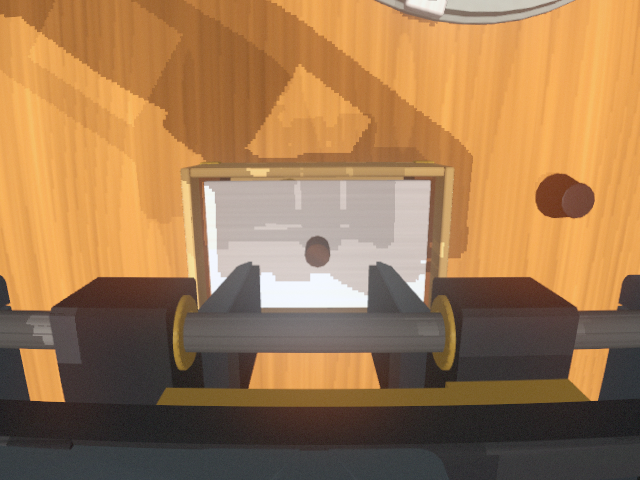

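View pics/c14.png

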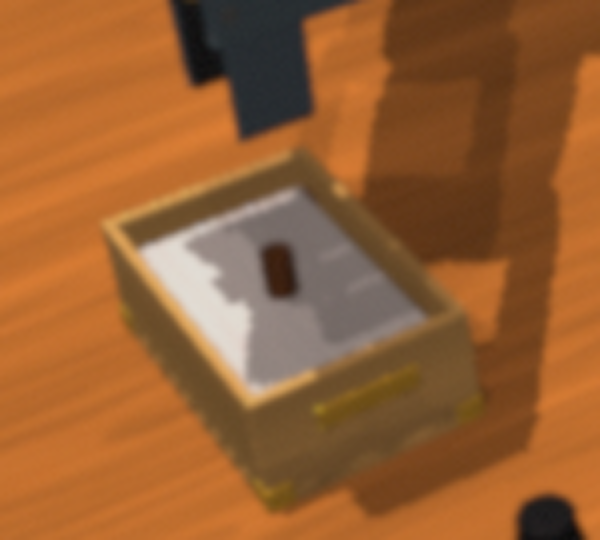

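jog_arm --series '[[[14,32,0],[0,0,-0.05],0.5],[[28,65,0],[0,0,-0.1],0.5],[[43,98,-10],[0,0,-0.15],0.5],[[58,132,-20],[0,0,-0.2],0.5],[[72.5,169,-30],[-0.003,-0.004,-0.237],0.5]]'

```text
time_s: 30.38
ee_pos: [561.9, -125.3, 308.6]
ee_rot: [-179.9, 0.2, -13.2]
force: [0.0, -0.3, -0.3]
gripper_width: 46.0
```

jog_arm --series '[[[0,0,-20],[0,0,0],0.5],[[0,0,-40],[0,0,0],0.5],[[0,0,-40],[0,0,0],0.5],[[0,0,-40],[0,0,0],0.5],[[0,0,-40],[0,0,0],0.5]]'

```text
time_s: 30.8
ee_pos: [562.1, -125.7, 268.9]
ee_rot: [-179.9, 0.2, -13.2]
force: [0.3, -0.3, 0.7]
gripper_width: 45.8
```

```bash
python3 - <<'E'
from h import *
st(-13)
f=grab('wrist','w17.png'); print(proj(f,(561.84,-125.6,72)))
E
```

```text
pos [ 562.1 -125.7  268.9] rot [-179.93    0.23  -13.24] F [ 0.3 -0.3  0.7] w 45.8 t 30.8 [-0.0021 -0.0037  0.0042]
[313.76349006 294.07165028]
```

View pics/w17.png

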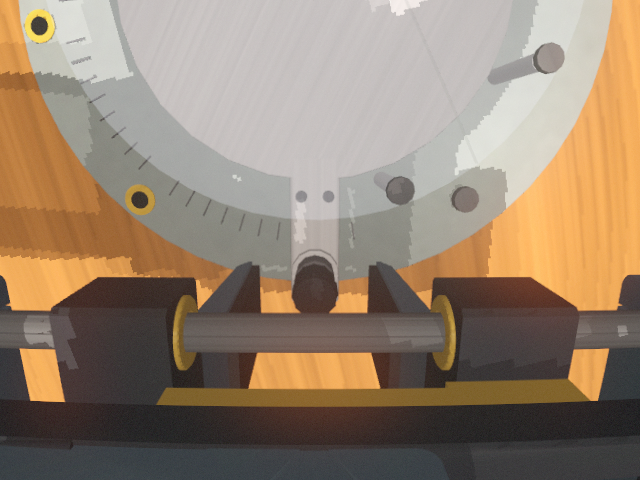

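jog_arm --series '[[[0,0,-15],[-0.002,-0.003,0.004],0.5],[[0,0,-33],[-0.002,-0.003,0.004],0.4],[[0,0,-33],[-0.002,-0.003,0.004],0.3],[[0,0,-33],[-0.002,-0.003,0.004],0.3],[[0,0,-33],[-0.002,-0.003,0.004],0.3]]'

```text
time_s: 31.27
ee_pos: [562.6, -126.3, 237.8]
ee_rot: [180.0, -0.2, -13.1]
force: [0.6, -0.2, -0.0]
gripper_width: 27.6
```

jog_arm --series '[[[0,0,0],[0,0,0],0.1],[[0,0,0],[0,0,0],0],[[0,0,0],[0,0,0],0],[[0,0,0],[0,0,0],0],[[0,0,0],[0,0,0],0]]' --squeeze 35

```text
time_s: 31.68
ee_pos: [562.2, -126.4, 239.0]
ee_rot: [180.0, -0.2, -13.1]
force: [-3.4, -0.6, 6.0]
gripper_width: 18.8
```

jog_arm --series '[[[0,0,5],[0,0,0],0],[[0,0,9],[0,0,0],0],[[0,0,13],[0,0,0],0],[[0,0,13],[0,0,0],0],[[0,0,13],[0,0,0],0]]'

```text
time_s: 32.1
ee_pos: [562.2, -126.4, 251.5]
ee_rot: [180.0, -0.1, -13.1]
force: [1.7, -0.8, -9.1]
gripper_width: 18.7
```

```bash
python3 - <<'E'
from h import *
st(-13); s=telemetry.state(); d=s['ee_pos'][:2]-np.array([594.2,15.7]); a=np.degrees(np.arctan2(d[1],d[0]))%360
arcto(a-42,10,np.hypot(*d))
E
```

```text
pos [ 562.2 -126.4  251.5] rot [ 1.7998e+02 -1.2000e-01 -1.3050e+01] F [ 1.7 -0.8 -9.1] w 18.7 t 32.1 [0.0009 0.0019 0.0009]
ang 257.28940359774924 r 145.64091584625004
[-10.3   2.7] -0.073
[-20.4   6.2] -0.147
[-30.2  10.4] -0.22
[-39.7  15.3] -0.293
[-48.8  20.9] -0.367
[-57.4  27.2] -0.44
[-65.6  34. ] -0.513
[-73.3  41.5] -0.586
[-80.4  49.5] -0.66
[-86.8  57.9] -0.733
```

jog_arm --series '[[[-10.3,2.7,0],[0,0,-0.073],0],[[-20.4,6.2,0],[0,0,-0.147],0],[[-30.2,10.4,0],[0,0,-0.22],0],[[-39.7,15.3,0],[0,0,-0.293],0],[[-48.8,20.9,0],[0,0,-0.367],0]]'

```text
time_s: 32.52
ee_pos: [513.2, -105.3, 251.1]
ee_rot: [-180.0, -0.2, -34.3]
force: [1.9, 1.3, -9.0]
gripper_width: 18.8
```

```bash
python3 - <<'E'
from h import *
st(-55); arcto(215.15,5,145.7)
E
```

```text
pos [ 513.2 -105.3  251.1] rot [-1.7999e+02 -1.6000e-01 -3.4300e+01] F [ 1.9  1.3 -9. ] w 18.8 t 32.5167 [ 0.0019  0.0022 -0.3612]
ang 236.22190190915546 r 145.6186307100032
[-8.7  6.2] -0.074
[-16.9  13.1] -0.147
[-24.6  20.6] -0.221
[-31.7  28.6] -0.294
[-38.2  37.2] -0.368
```

jog_arm --series '[[[-8.7,6.2,0],[0,0,-0.074],0],[[-16.9,13.1,0],[0,0,-0.147],0],[[-24.6,20.6,0],[0,0,-0.22],0],[[-31.7,28.6,0],[0,0,-0.294],0],[[-38.2,37,0],[0,0,-0.361],0]]'

```text
time_s: 32.93
ee_pos: [475.2, -68.0, 251.1]
ee_rot: [-179.9, -0.2, -55.2]
force: [2.3, -0.4, -8.4]
gripper_width: 19.0
```

jog_arm --series '[[[0,0,0],[0,0,0],0],[[0,0,0],[0,0,0],0],[[0,0,0],[0,0,0],0],[[0,0,0],[0,0,0],0],[[0,0,0],[0,0,0],0]]'

```text
time_s: 33.35
ee_pos: [475.4, -68.3, 250.9]
ee_rot: [-179.9, -0.2, -55.2]
force: [0.8, 1.2, -8.9]
gripper_width: 18.8
```

```bash
python3 - <<'E'
from h import *
st(-55); arcto(215.15,1,145.7)
E
```

```text
pos [475.4 -68.3 250.9] rot [-179.92   -0.21  -55.19] F [ 0.8  1.2 -8.9] w 18.8 t 33.35 [0.0022 0.0033 0.0033]
ang 215.25808450251344 r 145.52289861595335
[-0.3  0.1] -0.002
```

jog_arm --series '[[[-0.1,0.1,-2],[0,0,0],0],[[-0.1,0.1,-4],[0,0,0],0],[[-0.1,0.1,-6],[0,0,0],0],[[-0.1,0.1,-9],[0,0,0],0],[[-0.1,0.1,-11],[0,0,0],0]]'

```text
time_s: 33.77
ee_pos: [475.4, -68.3, 239.9]
ee_rot: [-179.9, -0.2, -55.2]
force: [0.2, 0.5, -3.7]
gripper_width: 19.1
```

jog_arm --series '[[[0,0,0],[0,0,0],0.2],[[0,0,1],[0,0,0],0.5],[[0,0,2],[0,0,0],0.5],[[0,0,4],[0,0,0],0.5],[[0,0,20],[0,0,0],0.5]]'

```text
time_s: 34.18
ee_pos: [474.9, -68.3, 259.1]
ee_rot: [180.0, -0.1, -55.2]
force: [-0.2, 0.0, 0.0]
gripper_width: 42.8
```

jog_arm --series '[[[0,0,30],[0,0,0],0.5],[[0,0,60],[0,0,0],0.5],[[0,0,80],[0,0,0],0.5],[[0,0,80],[0,0,0],0.5],[[0,0,80],[0,0,0],0.5]]'

```text
time_s: 34.6
ee_pos: [475.2, -68.4, 340.8]
ee_rot: [-179.9, -0.3, -55.2]
force: [0.5, -0.1, -0.5]
gripper_width: 45.9
```

```bash
python3 - <<'E'
from h import *
st(13.3)
f=grab('top','top8.png'); cv2.imwrite('pics/c15.png',cv2.resize(f['pixels'][140:310,225:400,::-1],None,fx=3.4,fy=3.4,interpolation=cv2.INTER_CUBIC))
f=grab('scene'); cv2.imwrite('pics/c16.png',cv2.resize(f['pixels'][180:330,250:430,::-1],None,fx=4,fy=4,interpolation=cv2.INTER_CUBIC))
E
```

```text
pos [475.2 -68.4 340.8] rot [-179.87   -0.3   -55.17] F [ 0.5 -0.1 -0.5] w 45.9 t 34.6 [-3.000e-04  6.200e-03  1.195e+00]
```

View pics/c15.png

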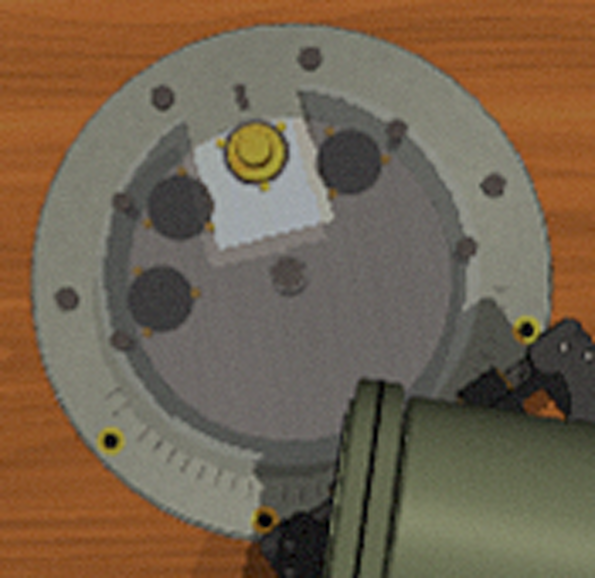

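View pics/c16.png

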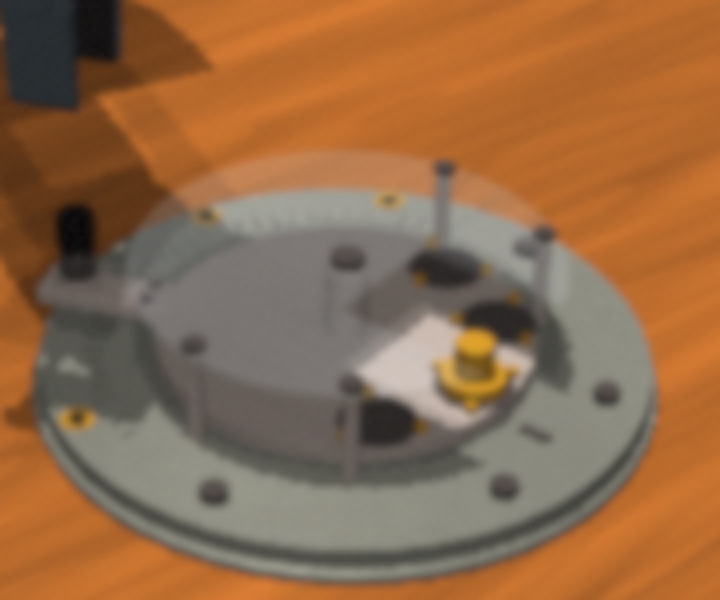

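jog_arm --series '[[[19,10,0],[0,0,0.12],0.5],[[38,20,0],[0,0,0.24],0.5],[[58,31,0],[0,0,0.36],0.5],[[78,41,0],[0,0,0.48],0.5],[[97,51,0],[0,0,0.6],0.5]]'

```text
time_s: 35.12
ee_pos: [572.2, -16.7, 336.8]
ee_rot: [179.9, 0.1, -20.4]
force: [-0.4, -0.4, -0.2]
gripper_width: 45.6
```

jog_arm --series '[[[19,10,-5],[0,0,0.12],0.5],[[38,20,-20],[0,0,0.24],0.5],[[58,31,-35],[0,0,0.36],0.5],[[78,41,-50],[0,0,0.48],0.5],[[97,51,-60],[0,0,0.595],0.5]]'

```text
time_s: 35.53
ee_pos: [669.5, 34.8, 273.1]
ee_rot: [179.9, 0.4, 14.0]
force: [0.1, 0.1, -0.0]
gripper_width: 45.7
```

jog_arm --series '[[[0,0,0],[0,0,0],0.5],[[0,0,0],[0,0,0],0.5],[[0,0,0],[0,0,0],0.5],[[0,0,0],[0,0,0],0.5],[[0,0,0],[0,0,0],0.5]]'

```text
time_s: 35.95
ee_pos: [668.9, 34.3, 273.9]
ee_rot: [179.9, 0.3, 13.9]
force: [0.7, 0.6, 0.4]
gripper_width: 45.6
```

```bash
python3 - <<'E'
from h import *
st(13.3)
f=grab('wrist','w18.png'); print(proj(f,(669.6,34.,56)))
E
```

```text
pos [668.9  34.3 273.9] rot [179.9    0.35  13.91] F [0.7 0.6 0.4] w 45.6 t 35.95 [ 0.0031 -0.0055 -0.0107]
[317.44783785 278.49605226]
```

View pics/w18.png

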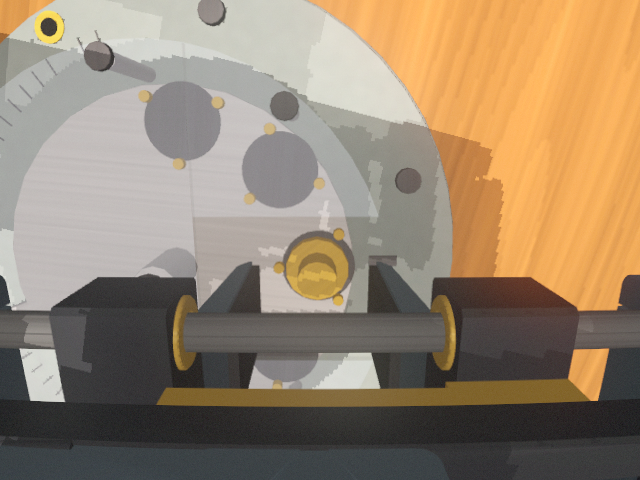

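Boss top about (317,277), as predicted. Descend 41 and grasp.

jog_arm --series '[[[0.7,-0.3,-14],[0.003,-0.005,-0.01],0.5],[[0.7,-0.3,-28],[0.003,-0.005,-0.01],0.5],[[0.7,-0.3,-41],[0.003,-0.005,-0.01],0.5],[[0.7,-0.3,-41],[0.003,-0.005,-0.01],0.5],[[0.7,-0.3,-41],[0.003,-0.005,-0.01],0.4]]'

```text
time_s: 36.42
ee_pos: [669.3, 33.7, 233.2]
ee_rot: [-180.0, 0.1, 13.3]
force: [-0.2, -0.2, 0.1]
gripper_width: 41.3
```

jog_arm --series '[[[0,0,0],[0,0,0],0.2],[[0,0,0],[0,0,0],0.1],[[0,0,0],[0,0,0],0],[[0,0,0],[0,0,0],0],[[0,0,0],[0,0,0],0]]' --squeeze 25

```text
time_s: 36.83
ee_pos: [669.5, 33.7, 234.3]
ee_rot: [180.0, -0.0, 13.3]
force: [-1.3, -0.3, 4.2]
gripper_width: 18.3
```

jog_arm --series '[[[0,0,15],[0,0,0],0],[[0,0,45],[0,0,0],0],[[0,0,75],[0,0,0],0],[[0,0,100],[0,0,0],0],[[0,0,100],[0,0,0],0]]'

```text
time_s: 37.25
ee_pos: [670.6, 33.8, 340.4]
ee_rot: [179.9, -0.7, 13.3]
force: [0.9, -0.1, -0.4]
gripper_width: 18.2
```

```bash
python3 - <<'E'
from h import *
st(0.8)
f=grab('top','top9.png')
f=grab('wrist','w19.png')
E
```

```text
pos [670.6  33.8 340.4] rot [179.86  -0.66  13.32] F [ 0.9 -0.1 -0.4] w 18.2 t 37.25 [ 0.001   0.0118 -0.2184]
```

View pics/top9.png

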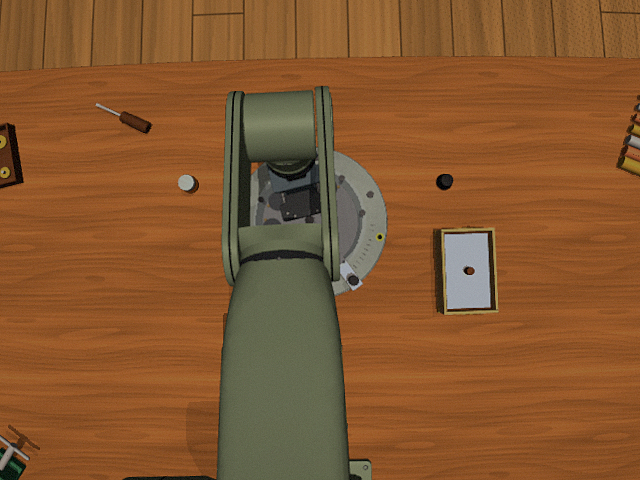

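View pics/w19.png

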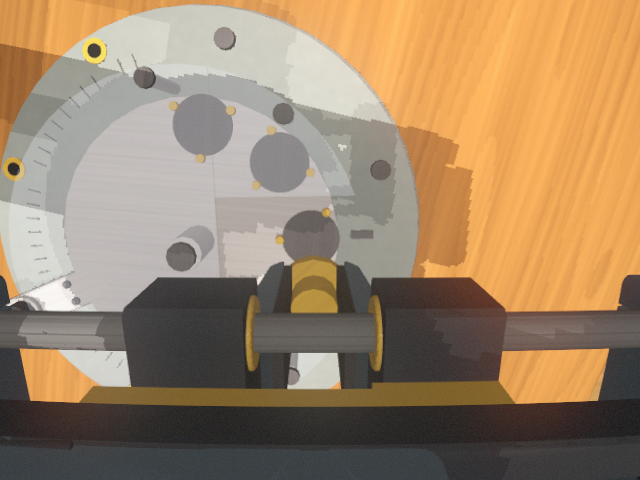

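jog_arm --series '[[[-13,-31,0],[0,0.01,-0.05],0],[[-26,-62,0],[0,0.01,-0.1],0],[[-40,-95,0],[0,0.01,-0.15],0],[[-54,-130,0],[0,0.01,-0.2],0],[[-68,-165,0],[0,0.01,-0.218],0]]'

```text
time_s: 37.77
ee_pos: [600.1, -132.3, 332.4]
ee_rot: [-179.9, 0.7, 0.8]
force: [0.8, 0.4, -0.8]
gripper_width: 18.6
```

jog_arm --series '[[[-13,-33,0],[0,0,0],0],[[-26,-66,0],[0,0,0],0],[[-40,-100,0],[0,0,0],0],[[-54,-135,-5],[0,0,0],0],[[-67,-165,-20],[0,0,0],0]]'

```text
time_s: 38.18
ee_pos: [532.1, -299.3, 312.1]
ee_rot: [-180.0, 0.6, 0.7]
force: [1.1, 0.1, -2.0]
gripper_width: 18.6
```

jog_arm --series '[[[0,0,-10],[0,0,0],0],[[0,0,-10],[0,0,0],0],[[0,0,-10],[0,0,0],0],[[0,0,-10],[0,0,0],0],[[0,0,-10],[0,0,0],0]]'

```text
time_s: 38.6
ee_pos: [532.9, -298.1, 302.3]
ee_rot: [-180.0, 0.6, 0.8]
force: [-0.4, 0.4, 0.0]
gripper_width: 18.4
```

```bash
python3 - <<'E'
from h import *
st(0.9)
f=grab('wrist','w20.png')
E
```

```text
pos [ 532.9 -298.1  302.3] rot [-179.95    0.62    0.84] F [-0.4  0.4  0. ] w 18.4 t 38.6 [-0.0006 -0.0108  0.001 ]
```

View pics/w20.png

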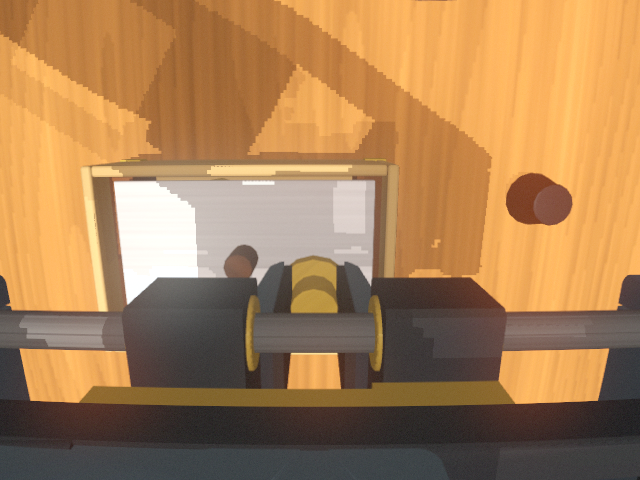

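```bash
python3 - <<'E'
from h import *
f=grab('wrist');st(0.9)
print(onz(f,238,267,70),onz(f,388,180,62),onz(f,376,181,46))
E
```

```text
pos [ 532.8 -298.2  302.6] rot [-179.98    0.6     0.84] F [ 0.   0.1 -1.2] w 18.3 t 38.7 [-0.0002 -0.0104  0.0011]
[ 490.94627857 -297.50776991   70.        ] [ 568.34374251 -251.51573858   62.        ] [ 564.34042212 -253.6356275    46.        ]
```

Consistent. Lower 51 mm and release gently.

jog_arm --series '[[[1.5,0.5,-15],[0,-0.01,0],0],[[1.5,0.5,-30],[0,-0.01,0],0],[[1.5,0.5,-40],[0,-0.01,0],0],[[1.5,0.5,-45],[0,-0.01,0],0],[[1.5,0.5,-45],[0,-0.01,0],0]]'

```text
time_s: 39.12
ee_pos: [534.2, -297.2, 256.5]
ee_rot: [-179.9, 0.1, 0.9]
force: [-0.0, 0.1, -0.3]
gripper_width: 18.4
```

```bash
python3 - <<'E'
from h import *
st(0.9)
E
```

```text
pos [ 534.2 -297.2  256.5] rot [-1.7992e+02  1.4000e-01  8.7000e-01] F [-0.   0.1 -0.3] w 18.4 t 39.1167 [-0.0013 -0.0024  0.0004]
```

jog_arm --series '[[[0,0,-2],[0,-0.002,0],0],[[0,0,-4],[0,-0.002,0],0],[[0,0,-5.5],[0,-0.002,0],0],[[0,0,-6],[0,-0.002,0],0],[[0,0,-6],[0,-0.002,0],0]]'

```text
time_s: 39.53
ee_pos: [534.2, -297.3, 250.7]
ee_rot: [-179.9, 0.0, 0.9]
force: [0.2, 0.2, -0.9]
gripper_width: 18.6
```

jog_arm --series '[[[0,0,0],[0,0,0],0.28],[[0,0,0],[0,0,0],0.34],[[0,0,0],[0,0,0],0.34],[[0,0,8],[0,0,0],0.34],[[0,0,30],[0,0,0],0.34]]'

```text
time_s: 39.95
ee_pos: [533.4, -296.9, 278.7]
ee_rot: [-179.7, 0.3, 0.9]
force: [0.3, 0.7, -0.0]
gripper_width: 31.1
```

jog_arm --series '[[[0,0,35],[0,0,0],0.5],[[0,0,70],[0,0,0],0.5],[[0,0,70],[0,0,0],0.5],[[0,0,70],[0,0,0],0.5],[[0,0,70],[0,0,0],0.5]]'

```text
time_s: 40.37
ee_pos: [533.1, -296.7, 348.9]
ee_rot: [-179.7, 0.3, 0.9]
force: [0.6, 0.1, -0.7]
gripper_width: 45.6
```

```bash
python3 - <<'E'
from h import *
st(-40)
f=grab('wrist','w21.png')
f=grab('scene'); cv2.imwrite('pics/c17.png',cv2.resize(f['pixels'][215:350,100:250,::-1],None,fx=4,fy=4,interpolation=cv2.INTER_CUBIC))
E
```

```text
pos [ 533.1 -296.7  348.9] rot [-179.75    0.31    0.87] F [ 0.6  0.1 -0.7] w 45.6 t 40.3667 [-0.0061 -0.0038 -0.7133]
```

View pics/w21.png

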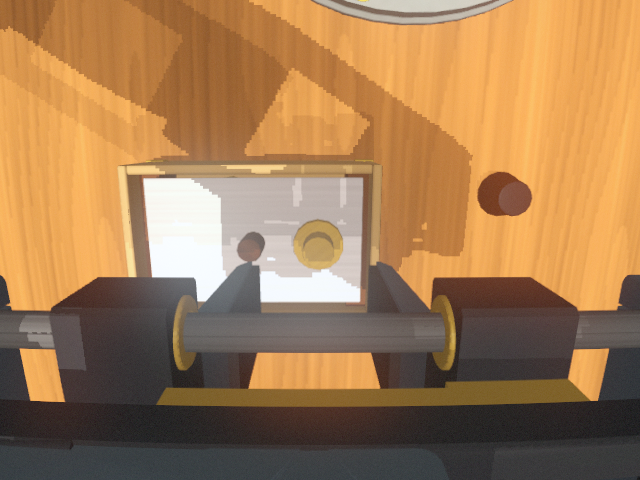

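View pics/c17.png

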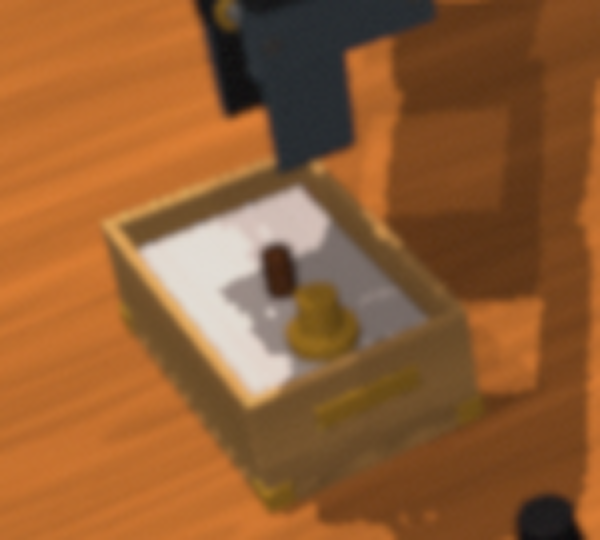

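jog_arm --series '[[[-8,33,0],[0,0,-0.09],0.4],[[-16,66,0],[0,0,-0.18],0.4],[[-24,98,0],[0,0,-0.27],0.4],[[-32,130,0],[0,0,-0.36],0.4],[[-40,162,0],[0,0,-0.45],0.4]]'

```text
time_s: 40.88
ee_pos: [492.1, -133.3, 346.1]
ee_rot: [-179.7, 0.6, -25.2]
force: [-0.6, 0.7, -0.4]
gripper_width: 36.7
```

jog_arm --series '[[[-8,33,-15],[0,0,-0.09],0.4],[[-17,66,-30],[-0.003,-0.003,-0.176],0.4],[[-17,66,-50],[-0.003,-0.003,-0.176],0.4],[[-17,66,-70],[-0.003,-0.003,-0.176],0.4],[[-17,66,-70],[-0.003,-0.003,-0.176],0.4]]'

```text
time_s: 41.3
ee_pos: [473.2, -66.3, 272.1]
ee_rot: [-180.0, 0.9, -35.2]
force: [0.2, 0.3, 0.2]
gripper_width: 36.3
```

```bash
python3 - <<'E'
from h import *
st(-35)
f=grab('wrist','w22.png'); print(proj(f,(475.9,-67.9,72)))
E
```

```text
pos [473.2 -66.3 272.1] rot [-179.99    0.89  -35.2 ] F [0.2 0.3 0.2] w 36.3 t 41.3 [-0.009  -0.0126  0.0035]
[325.78949861 291.30783462]
```

View pics/w22.png

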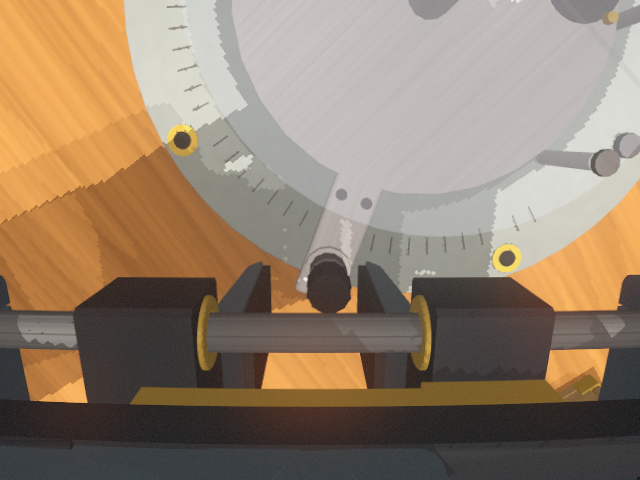

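jog_arm --series '[[[2.7,-1.6,-15],[-0.009,-0.012,0.003],0.4],[[2.7,-1.6,-35],[-0.009,-0.012,0.003],0.35],[[2.7,-1.6,-35],[-0.009,-0.012,0.003],0.35],[[2.7,-1.6,-35],[-0.009,-0.012,0.003],0.35],[[2.7,-1.6,-35],[-0.009,-0.012,0.003],0.35]]'

```text
time_s: 41.77
ee_pos: [477.4, -68.8, 239.9]
ee_rot: [-179.9, -0.2, -35.1]
force: [-0.2, 0.1, -0.1]
gripper_width: 32.0
```

jog_arm --series '[[[0,0,0],[0,0,0],0.1],[[0,0,0],[0,0,0],0],[[0,0,0],[0,0,0],0],[[0,0,0],[0,0,0],0],[[0,0,0],[0,0,0],0]]' --squeeze 35

```text
time_s: 42.18
ee_pos: [476.5, -68.2, 241.0]
ee_rot: [-179.9, -0.0, -35.2]
force: [-4.4, 3.4, 5.6]
gripper_width: 18.8
```

jog_arm --series '[[[0,0,5],[0,0,0],0],[[0,0,9],[0,0,0],0],[[0,0,13],[0,0,0],0],[[0,0,13],[0,0,0],0],[[0,0,13],[0,0,0],0]]'

```text
time_s: 42.6
ee_pos: [476.5, -68.2, 253.8]
ee_rot: [-179.9, -0.0, -35.2]
force: [1.5, 1.3, -9.3]
gripper_width: 18.9
```

```bash
python3 - <<'E'
from h import *
st(-35); s=telemetry.state(); d=s['ee_pos'][:2]-np.array([594.2,15.7]); a=np.degrees(np.arctan2(d[1],d[0]))%360
arcto(a-84,15,np.hypot(*d))
E
```

```text
pos [476.5 -68.2 253.8] rot [-1.7988e+02 -3.0000e-02 -3.5180e+01] F [ 1.5  1.3 -9.3] w 18.9 t 42.6 [-0.0013  0.0017  0.0032]
ang 215.46333568843025 r 144.56628822934712
[-7.6 11.9] -0.098
[-14.   24.5] -0.195
[-19.2  37.6] -0.293
[-23.1  51.2] -0.391
[-25.6  65.1] -0.489
[-26.7  79.2] -0.586
[-26.5  93.3] -0.684
[-24.9 107.3] -0.782
[-21.9 121.1] -0.88
[-17.6 134.6] -0.977
[-12.  147.6] -1.075
[ -5.2 159.9] -1.173
[  2.8 171.6] -1.271
[ 11.9 182.4] -1.368
[ 22.  192.2] -1.466
```

jog_arm --series '[[[-7.6,11.9,0],[0,0,-0.098],0],[[-14,24.5,0],[0,0,-0.195],0],[[-19.2,37.6,0],[0,0,-0.293],0],[[-23.1,51.2,0],[0,0,-0.391],0],[[-25.6,65.1,0],[0,0,-0.489],0]]'

```text
time_s: 43.02
ee_pos: [451.0, -2.9, 253.7]
ee_rot: [-179.8, -0.1, -63.5]
force: [3.1, -0.3, -8.9]
gripper_width: 18.8
```

```bash
python3 - <<'E'
from h import *
st(-119); arcto(131.4,10,144.7)
E
```

```text
pos [451.   -2.9 253.7] rot [-1.7982e+02 -1.3000e-01 -6.3450e+01] F [ 3.1 -0.3 -8.9] w 18.8 t 43.0167 [ 0.0025  0.0032 -0.9695]
ang 187.40777862233585 r 144.36226169679802
[-1.5 14. ] -0.098
[-1.2 28.2] -0.196
[ 0.4 42.2] -0.293
[ 3.4 56.1] -0.391
[ 7.7 69.5] -0.489
[13.3 82.5] -0.587
[20.2 94.9] -0.684
[ 28.2 106.5] -0.782
[ 37.3 117.3] -0.88
[ 47.5 127.2] -0.978
```

jog_arm --series '[[[-1.5,14,0],[0,0,-0.098],0],[[-1.2,28.2,0],[0,0,-0.196],0],[[0.4,42.2,0],[0,0,-0.293],0],[[3.4,56.1,0],[0,0,-0.391],0],[[7.7,69.5,0],[0,0,-0.485],0]]'

```text
time_s: 43.43
ee_pos: [459.2, 66.8, 253.6]
ee_rot: [-179.7, -0.2, -91.4]
force: [3.1, -2.6, -8.2]
gripper_width: 19.4
```

```bash
python3 - <<'E'
from h import *
st(-119); arcto(131.4,5,144.7)
E
```

```text
pos [459.2  66.8 253.6] rot [-179.72   -0.22  -91.45] F [ 3.1 -2.6 -8.2] w 19.4 t 43.4333 [ 0.005   0.0038 -0.4809]
ang 159.26703686916827 r 144.2949118394086
[ 5.2 13. ] -0.097
[12.1 25.3] -0.195
[20.1 36.9] -0.292
[29.2 47.7] -0.389
[39.3 57.5] -0.486
```

jog_arm --series '[[[5.2,13,0],[0,0,-0.097],0],[[12.1,25.3,0],[0,0,-0.195],0],[[20.1,36.9,0],[0,0,-0.292],0],[[29.2,47.7,0],[0,0,-0.389],0],[[39.3,57.4,0],[0,0,-0.481],0]]'

```text
time_s: 43.85
ee_pos: [499.0, 124.1, 253.1]
ee_rot: [-179.7, -0.3, -119.2]
force: [1.6, -5.0, -9.1]
gripper_width: 18.7
```

jog_arm --series '[[[0,0,0],[0,0,0],0],[[0,0,0],[0,0,0],0],[[0,0,0],[0,0,0],0],[[0,0,0],[0,0,0],0],[[0,0,0],[0,0,0],0]]'

```text
time_s: 44.27
ee_pos: [498.6, 123.6, 253.1]
ee_rot: [-179.6, -0.4, -119.1]
force: [1.9, -0.6, -9.8]
gripper_width: 18.6
```

```bash
python3 - <<'E'
from h import *
st(-119); arcto(131.4,1,144.7)
E
```

```text
pos [498.6 123.6 253.1] rot [-179.65   -0.35 -119.14] F [ 1.9 -0.6 -9.8] w 18.6 t 44.2667 [0.0084 0.0023 0.0025]
ang 131.53188343003256 r 144.16468923326477
[-0.1  0.6] -0.002
```

jog_arm --series '[[[0,0.5,-2],[0,0,0],0],[[0,0.5,-4],[0,0,0],0],[[0,0.5,-6],[0,0,0],0],[[0,0.5,-9],[0,0,0],0],[[0,0.5,-11],[0,0,0],0]]'

```text
time_s: 44.68
ee_pos: [499.2, 124.3, 242.5]
ee_rot: [-179.6, -0.2, -119.2]
force: [2.8, 1.1, -3.0]
gripper_width: 18.6
```

jog_arm --series '[[[0,0,0],[0,0,0],0.2],[[0,0,1],[0,0,0],0.4],[[0,0,2],[0,0,0],0.4],[[0,0,4],[0,0,0],0.4],[[0,0,20],[0,0,0],0.4]]'

```text
time_s: 45.1
ee_pos: [498.2, 124.2, 261.2]
ee_rot: [-179.8, -0.4, -119.2]
force: [-0.7, -0.2, -0.1]
gripper_width: 36.5
```

jog_arm --series '[[[0,0,30],[0,0,0],0.4],[[0,0,60],[0,0,0],0.4],[[-20,0,90],[0,0,0],0.4],[[-50,10,110],[0,0,0],0.4],[[-80,20,120],[0,0,0],0.4]]'

```text
time_s: 45.52
ee_pos: [417.9, 144.1, 384.6]
ee_rot: [-179.6, -0.2, -119.2]
force: [0.3, 0.1, 0.3]
gripper_width: 36.9
```

jog_arm --series '[[[-20,30,0],[0,0,0],0.4],[[-40,60,0],[0,0,0],0.4],[[-60,90,0],[0,0,0],0.4],[[-80,120,0],[0,0,0],0.4],[[-80,150,0],[0,0,0],0.4]]'

```text
time_s: 45.93
ee_pos: [364.3, 232.3, 383.0]
ee_rot: [178.4, 1.1, -117.1]
force: [0.4, -0.3, -0.2]
gripper_width: 36.7
```

```bash
python3 - <<'E'
from h import *
st()
f=grab('top','top10.png'); 
f=grab('scene','scene10.png'); cv2.imwrite('pics/c18.png',cv2.resize(f['pixels'][180:330,250:430,::-1],None,fx=4,fy=4,interpolation=cv2.INTER_CUBIC))
b=cv2.imread('pics/scene0.png');cv2.imwrite('pics/c19.png',np.hstack([cv2.resize(x[195:245,320:375],None,fx=7,fy=7,interpolation=cv2.INTER_CUBIC) for x in (b,f['pixels'][:,:,::-1])]))
E
```

```text
pos [364.3 232.3 383. ] rot [ 178.36    1.12 -117.13] F [ 0.4 -0.3 -0.2] w 36.7 t 45.9333
```

View pics/top10.png

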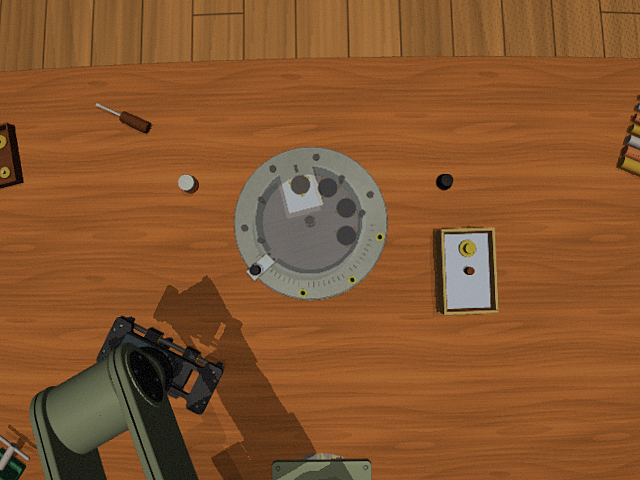

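View pics/scene10.png

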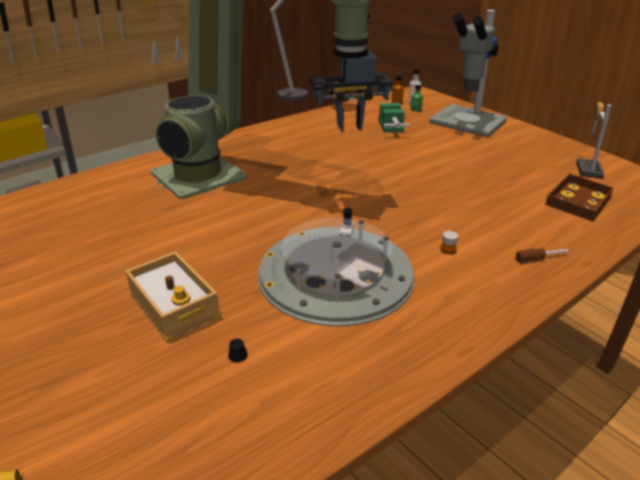

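View pics/c19.png

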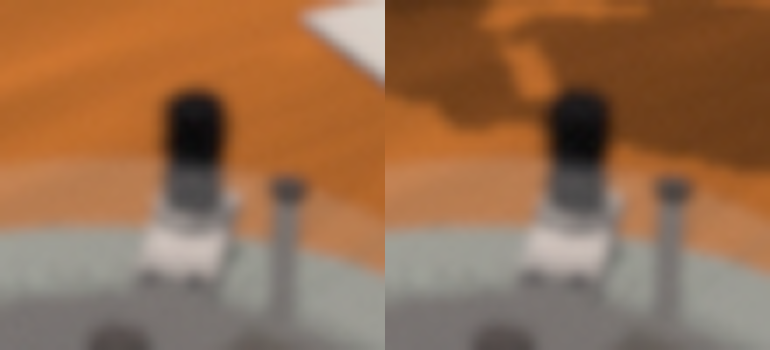

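jog_arm --series '[[[0,0,0],[0,0,0],0.4],[[0,0,0],[0,0,0],0.4],[[0,0,0],[0,0,0],0.4],[[0,0,0],[0,0,0],0.4],[[0,0,0],[0,0,0],0.4]]'

```text
time_s: 46.45
ee_pos: [367.2, 232.2, 382.7]
ee_rot: [178.5, 1.2, -117.3]
force: [0.6, 0.2, 0.7]
gripper_width: 36.7
```

```bash
python3 - <<'E'
from h import *
a=grab('top')['pixels'][:,230:520]; b=cv2.imread('pics/top10.png')[:,230:520,::-1]; print((cv2.absdiff(a,np.ascontiguousarray(b)).max(2)>60).sum()); st()
print(env.job_done())
E
```

```text
26
pos [367.1 232.3 382.7] rot [ 178.47    1.18 -117.27] F [-0.9  0.4 -0.6] w 36.6 t 46.5 
the job is handed in; nothing more can be done
None
```

The job is done and handed in after about 46 s. Three pieces were there: drums in nests 2 and 4, a cap in nest 3, and nest 1 was empty. I took the drums from holes 2 and 4 and stood them on the box floor. The divider went in flat on the ledges with its knob up, then the cap from hole 3 stood on it. I swung the table back to hole 1.

**Last checks:**
- **Table:** all four nests show empty. The knob looks the same in the scene camera, in place and height, as at the start, so I read the pin as fully home; I had no direct reading of it.
- **Box:** the divider lies level inside the rim and the cap stands upright. The drums were last seen upright before the divider covered them.
- **Bystanders:** the loupe and the jar stand where they were, and I saw no sign of the box being knocked during the run.
- **Forces:** setting the pin into hole 2 pushed about 27 N on the wrist, because I kept lowering after it was home. Nothing I read came near the limits.
- **Small disagreement:** the wrist camera and the tool pose differed by about 2 mm on where the held divider was. I corrected against the rim in the same picture, and it went in without contact.
- **Final picture:** comparing it with the one before left only 26 changed pixels in the work area, which I put down to noise.

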